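# Unload the chamber-slide incubator into the humid tray

## Task

The incubation is over: take the lid off the black humid tray, set it down on the free bench, and for every bay of the slide incubator that holds a chamber slide, push its ejector tab to bring the slide out onto the ledge. Lay each slide flat and right way up in a compartment of its own in the tray. When no slide is left in the incubator, put the lid back on the tray so that it sits fully down all round over the rim; leave the other things on the bench where they are.

Things in the scene. Friction and masses are not known exactly. Their poses are not given: they have to be found in the camera images.
- dock: Chamber-slide incubator, a fixed white and metal box, 190 mm wide (y). Origin on the bench; x points from its loading side to its rear, roughly away from the robot; yaw varies. In its frame (mm): housing x -50 to 60, 50 high; four bays centred on y -72, -24, 24, 72 (bay 1 to 4), each 30 wide, 20 high, floor at z 25, open only at the front, x -50. A loaded slide lies wholly inside.
- ledge (a point): Centre of the top of the metal ledge in front of the dock's bays: 60 mm deep (dock x -110 to -50 mm), 190 mm wide, level with the bay floors, 25 mm above the bench.
- roof (a point): Centre of the top of the dock's flat clear roof, 50 mm above the bench, at dock x = 5 mm, y = 0. The roof is 5 mm thick and has a 12 mm wide slot along each bay, through which a loaded slide's white top is seen from above; a slide cannot be gripped there.
- tab1 (a point): Centre of the top of the black thumb tab of bay 1's ejector, above the dock's roof: 12 mm (dock x) by 20 mm (dock y), from z = 52 to 67 mm; at rest its centre is at dock x = 40 mm. The roof behind it is flat and ends at dock x = 60 mm.
- eject1 (a joint): Travel (m) of bay 1's ejector: 0 at rest, 0.060 with its tab pushed fully along the dock's -x (to the ledge). Spring return, 3 N at rest to 7 N fully pushed. It pushes the slide in its bay ahead of it: at full travel the slide's centre is at about dock x = -64 mm, 50 mm of it out on the ledge, where it stays by friction when the ejector springs back.
- tab2 (a point): Centre of the top of the black thumb tab of bay 2's ejector, above the dock's roof: 12 mm (dock x) by 20 mm (dock y), from z = 52 to 67 mm; at rest its centre is at dock x = 40 mm. The roof behind it is flat and ends at dock x = 60 mm.
- eject2 (a joint): Travel (m) of bay 2's ejector: 0 at rest, 0.060 with its tab pushed fully along the dock's -x (to the ledge). Spring return, 3 N at rest to 7 N fully pushed. It pushes the slide in its bay ahead of it: at full travel the slide's centre is at about dock x = -64 mm, 50 mm of it out on the ledge, where it stays by friction when the ejector springs back.
- tab3 (a point): Centre of the top of the black thumb tab of bay 3's ejector, above the dock's roof: 12 mm (dock x) by 20 mm (dock y), from z = 52 to 67 mm; at rest its centre is at dock x = 40 mm. The roof behind it is flat and ends at dock x = 60 mm.
- eject3 (a joint): Travel (m) of bay 3's ejector: 0 at rest, 0.060 with its tab pushed fully along the dock's -x (to the ledge). Spring return, 3 N at rest to 7 N fully pushed. It pushes the slide in its bay ahead of it: at full travel the slide's centre is at about dock x = -64 mm, 50 mm of it out on the ledge, where it stays by friction when the ejector springs back.
- tab4 (a point): Centre of the top of the black thumb tab of bay 4's ejector, above the dock's roof: 12 mm (dock x) by 20 mm (dock y), from z = 52 to 67 mm; at rest its centre is at dock x = 40 mm. The roof behind it is flat and ends at dock x = 60 mm.
- eject4 (a joint): Travel (m) of bay 4's ejector: 0 at rest, 0.060 with its tab pushed fully along the dock's -x (to the ledge). Spring return, 3 N at rest to 7 N fully pushed. It pushes the slide in its bay ahead of it: at full travel the slide's centre is at about dock x = -64 mm, 50 mm of it out on the ledge, where it stays by friction when the ejector springs back.
- slide1: Chamber slide (absent in some runs; starts in bay 1): glass base 76 x 26 x 3 mm, and on it a chamber block 66 x 22 mm (centred 2 mm to +x of the base's centre) with a white top 16 mm above the underside; 25 to 50 g. Origin at the centre of its underside, x along its length, z up when right way up.
- slide2: Chamber slide (absent in some runs; starts in bay 2): glass base 76 x 26 x 3 mm, and on it a chamber block 66 x 22 mm (centred 2 mm to +x of the base's centre) with a white top 16 mm above the underside; 25 to 50 g. Origin at the centre of its underside, x along its length, z up when right way up.
- slide3: Chamber slide (absent in some runs; starts in bay 3): glass base 76 x 26 x 3 mm, and on it a chamber block 66 x 22 mm (centred 2 mm to +x of the base's centre) with a white top 16 mm above the underside; 25 to 50 g. Origin at the centre of its underside, x along its length, z up when right way up.
- slide4: Chamber slide (absent in some runs; starts in bay 4): glass base 76 x 26 x 3 mm, and on it a chamber block 66 x 22 mm (centred 2 mm to +x of the base's centre) with a white top 16 mm above the underside; 25 to 50 g. Origin at the centre of its underside, x along its length, z up when right way up.
- tray: Humid tray, fixed, flat, black. Origin under its centre, x along its length. Base plate 196 x 128 x 4 mm (its top is the compartments' floor); on it a rim wall 176 x 108 mm outside, 3 mm thick, up to z = 10 mm; a cross of ribs, 2 mm thick, up to z = 8 mm, makes four compartments 84 mm (x) by 50 mm (y), centred on x = -43 / 43, y = -26 / 26 mm.
- lid: The tray's loose lid, grey, about 0.16 kg, 188 x 120 x 25 mm, at the start closed on the tray. Origin at the centre of its lower edge, x along its length. Skirt 182 x 114 mm inside, 22 mm deep. Black grip bar on top, 60 mm (x) by 18 mm (y), z = 25 to 46 mm. It fits over the tray's rim wall either way round with 3 mm play each side, skirt on the base plate (origin 4 mm above the tray's).
- bottle: Bystander: amber glass reagent bottle with blue cap, 70 mm diameter, 140 mm high, behind the equipment. Leave it alone.
- tipbox: Bystander: closed pipette-tip box, 85 x 118 x 64 mm, behind the equipment. Leave it alone.
- timer: Bystander: small white bench timer standing upright, 30 x 55 x 60 mm, behind the equipment. Leave it alone.
- dish: Bystander: closed 60 mm culture dish with white lid, 16 mm high, in front of the equipment, nearer the robot. Leave it alone.
- forceps: Bystander: steel forceps lying flat, 10 x 130 x 7 mm, in front of the equipment, nearer the robot. Leave it alone.
- marker: Bystander: flat blue marker pen, 16 x 110 x 12 mm, in front of the equipment, nearer the robot. Leave it alone.
Things that resemble listed ones, but are neither listed nor needed, are in the scene too. Leave any pink, turquoise or yellow look-alike of the slide2 alone.

How it is judged:
On the way:
1. every slide that was in the incubator lies flat and right way up in the tray (x of slide1 in the frame of tray between -0.087 and 0.087 m and y of slide1 in the frame of tray between -0.053 and 0.053 m and z of slide1 in the frame of tray between 0.001 and 0.0065 m and angle between each of slide1, slide2, slide3, slide4's own z axis and vertical below 0.08 rad and x of slide2 in the frame of tray between -0.087 and 0.087 m and y of slide2 in the frame of tray between -0.053 and 0.053 m and z of slide2 in the frame of tray between 0.001 and 0.0065 m and x of slide3 in the frame of tray between -0.087 and 0.087 m and y of slide3 in the frame of tray between -0.053 and 0.053 m and z of slide3 in the frame of tray between 0.001 and 0.0065 m and x of slide4 in the frame of tray between -0.087 and 0.087 m and y of slide4 in the frame of tray between -0.053 and 0.053 m and z of slide4 in the frame of tray between 0.001 and 0.0065 m), for 0.2 s.
At the end, for the whole second after the job is handed in: Every slide present lies right way up on a compartment floor inside the tray's rim (underside under 2.5 mm above the floor, tilt under 0.08 rad); the lid is within 6 mm of the tray's centre along both axes, under 2.5 mm above its seat, tilt under 0.05 rad; all at rest (all of step 1 and x of lid in the frame of tray between -0.006 and 0.006 m and y of lid in the frame of tray between -0.006 and 0.006 m and z of lid in the frame of tray between 0.001 and 0.0065 m and angle between lid's own z axis and vertical below 0.05 rad and linear speed of each of lid, slide1, slide2, slide3, slide4 below 0.02 m/s); the robot touches nothing.
It fails at once if one of the other things on the bench (bottle, tip box, timer, dish, forceps, marker) is shifted more than 30 mm (distance of any of bottle, tipbox, timer, dish, forceps, marker from where it was at the start of the episode above 0.03 m).
Of slide1, slide2, slide3, slide4 only 2 to 4 are there at a start; the rules pass over those that are not, and their reading is None.
At some moment in a run one of lid may be knocked a few centimetres aside while the robot is not near it.
Once in a run the grip may slacken for a moment while it holds something.
It also fails if it takes over 210 s, if anything falls off the work surface, if the arm or the gripper's body presses on something with over 40 N, if the wrist force passes 120 N, or if a joint passes its speed limit or range.

## Robot

A 7-joint arm with a two-finger parallel gripper is mounted at the origin on the work surface. World frame = base frame: x ahead of the robot, y to its left, z up, the work surface at z = 0. Lengths are in m, angles in rad, forces in N, time in s.
With the tool pointing down it reaches from about 0.35 to 0.9 m from the base axis. Payload 8.1 kg.
Tool frame: the origin (TCP) lies at the very end of the fingers, on their centre line; the grasp point (between the pads) lies arm.hold_point_z behind it (arm.hold_point_z is the distance from the TCP to the grasp point, in m); z points along the fingers, y is the line along which they close (so a half turn about z gives the same grasp; the last joint's range is limited). The gripper opens to 92 mm and grips with 3 to 60 N. Pads are 19 mm wide; open, the fingers measure 130 mm over their backs; the gripper's body (75 mm by 190 mm) begins 47 mm behind the grasp point.
Start: joints at [1.097, 0.434, 0.025, 1.573, -0.012, 1.134, -0.075], TCP at [0.226, -0.583, 0.227] pointing down, gripper open.
Joint ranges: [-2.62, 2.62], [-0.44, 2.09], [-1.27, 1.32], [0.08, 2.57], [-1.32, 4.46], [0.12, 2], [-2.74, 2.74]. Speed limits (rad/s): [2.22, 2.22, 3.01, 3.01, 3.14, 3.14, 3.14].

## Interface

Orientations are given as a rotation vector (axis times angle).
In Python, from cell import arm, vision, job, cut_out gives the robot as it stands. The module is installed in compiled form; this text tells all that it offers.
- The arm moves only by the tool play_rows, never from a script. Its argument "increments" is text: rows parted by semicolons, each of 5 numbers parted by spaces: the shift along the tool's x, y, z in cm, then the turn about the tool's z in degrees, then the opening, from -1 (shut) to 1 (fully open), so that 0 is half open. A call has 1 to 5 rows; each row shifts and turns the commanded pose from where the row before left it, along the tool's axes as they then stand; what a row does not reach is not made up. A row lasts 1/12 s, in which the tool goes at most 41.7 mm and 7.16 degrees, less where a joint would pass 70% of its speed; a pose out of reach is approached as far as the arm can. A call is refused whole if a number of a shift passes 4.17 or a number of a turn 7.16, either way. A call with a gripper value outside its range is refused whole. The fingers move at their own pace and stop on an object; "grip_force" is the grip in N (left out, the last holds). Time passes only in rows, so rows that do not move let the fingers close. It gives the time, the measured TCP pose, the force, the opening and the grip force at its end, in the units of the state.
- arm.observe(): the state, without advancing time (a new reading comes with each control period).
- vision.get_image(name): name is "scene" or "top" or "wrist"; returns a dict with "frame" (400x640x3 uint8, red, green, blue), "z_map" (400x640 float32, m along the optical axis (not along the pixel's ray), 0 where there is no reading), "mtx" (3x3 intrinsics, pixels), "cam_to_world" (4x4, takes a point from camera to world coordinates). Camera axes: x right, y up, looking along -z (the intrinsics and any distortion apply to the point x, -y, -z); pixel columns grow to the right and rows downward; lengths in m; the calibration is good to about 2 mm. A picture is of the moment at which its call begins.
- job.sign_off(): hands the job in; it is judged then, once.
Trained networks look in a picture, given as the dict that the camera call returned (one of the last four; its "shot" number tells which), for a name from the list of things; names that differ only in an ending like _2 or _b are one class to them, and where a whole thing is asked for, a point or a joint stands for the part that bears it (a point fixed in the world has none). Each returns a list of dicts, best first, with "confidence" (0 to 1); they miss things now and then, are a little off and sometimes report something else, mostly with a low value. They report only what shows in the picture. A call takes as long as a camera call. They do not tell look-alikes from the thing itself.
- cut_out(query, picture): "mask" (400x640 bool, what is visible of it) and "point" ([row, column] in pixels, amid what is visible of it).
The state is a dict: "clock": time; "joints": joint angles; "dq": joint speeds; "joint_efforts": joint torques, N m; "position": TCP position; "ee_rot": TCP orientation; "force": force on the tool from outside, world axes, zero at the start; "ft_torque": the same for the moment, N m; "width": opening from 0.0 (shut) to 1.0 (fully open); "gripper_force": force on a finger pad.
Only numpy, scipy, OpenCV 4.12 (cv2) and the standard library are available. Lean on these libraries where they do the work, as an engineer would, in place of code of your own. Each camera call takes 0.05 s, during which the arm holds its last target. There are 200 camera calls.

## Working session

There is one attempt and no reset: what is moved stays moved. The work goes in short steps, Python scripts to look and compute and a tool call to move; the robot and the scene stay as the last step left them, time stands still between calls to the robot, and variables do not carry over. Pictures are saved under pics/ and viewed, at most 14 in all, crops included, and the job is handed in when it is done.

Besides the shell and the picture viewer there is one more tool, called after "Request:" in YAML: its name, and indented under it one key for each argument. play_rows: Moves the arm, as the interface text tells. Its arguments: {"type":"object","properties":{"increments":{"type":"string"},"grip_force":{"type":"number"}},"required":["increments"]}

```bash
mkdir -p pics
cat > h.py <<'E'
import numpy as np, cv2
from cell import arm, vision, job, cut_out
from scipy.spatial.transform import Rotation as R
def pts(p):
    z=p["z_map"];h,w=z.shape;v,u=np.mgrid[:h,:w]
    K=p["mtx"];x=(u-K[0,2])/K[0,0]*z;y=(v-K[1,2])/K[1,1]*z
    c=np.stack([x,-y,-z],-1)
    T=p["cam_to_world"];return c@T[:3,:3].T+T[:3,3]
def save(p,n,crop=None,s=1):
    f=p["frame"][:,:,::-1]
    if crop: f=f[crop[0]:crop[1],crop[2]:crop[3]]
    cv2.imwrite("pics/"+n,cv2.resize(f,None,fx=s,fy=s,interpolation=cv2.INTER_CUBIC))
E
python3 - <<'E'
from h import *
o=arm.observe();print(o);print(getattr(arm,'hold_point_z',None))
p=vision.get_image("top");save(p,"top.png",s=1.25);print(p["mtx"],p["cam_to_world"])
P=pts(p)
for n in ["dock","tray","lid","slide1","slide2","tab1","dish","forceps","marker","bottle","tipbox","timer"]:
    for d in cut_out(n,p)[:5]:
        m=d["mask"];q=P[m&(p["z_map"]>0)]
        print(n,round(d["confidence"],2),d["point"],m.sum(),np.median(q,0).round(3) if len(q) else None)
E
```

```text
{'clock': 0.0, 'joints': array([ 1.09735173,  0.43522046,  0.02495463,  1.57411256, -0.01158351,
        1.13399395, -0.0751069 ]), 'dq': array([-0.0003064 ,  0.00070495,  0.00060214, -0.00033328,  0.00194765,
        0.00025251,  0.00040999]), 'joint_efforts': array([-1.14885705e-03, -6.67854023e+01,  9.84399877e-01, -3.14460611e+01,
       -6.06582407e-02,  4.31160873e-02,  1.23267605e-04]), 'position': array([ 0.22626391, -0.58204808,  0.22594035]), 'ee_rot': array([-3.08625507e+00, -5.78825311e-01,  6.91476218e-04]), 'force': array([ 0.27710718, -0.51486827, -0.55437626]), 'ft_torque': array([ 0.01407153, -0.00537643,  0.01580498]), 'gripper_force': 0.0, 'width': 1.0018507895642006}
0.0188
[[440.9066423    0.         311.11251986]
 [  0.         440.9066423  199.57689517]
 [  0.           0.           1.        ]] [[-0.01560126  0.98362747 -0.17953719  0.35952672]
 [-0.99987319 -0.01477389  0.00594459 -0.10656574]
 [ 0.00319479  0.17960716  0.98373323  1.20391818]
 [ 0.          0.          0.          1.        ]]
dock 0.81 [202.4, 358.1] 4250 [ 0.563 -0.242  0.047]
dock 0.29 [1
[... 489 characters left out ...]
 0.584 -0.421  0.015]
slide2 0.64 [192.5, 369.2] 149 [ 0.585 -0.27   0.041]
slide2 0.59 [176.4, 368.0] 34 [ 0.632 -0.266  0.065]
slide2 0.58 [201.2, 463.1] 338 [ 0.552 -0.538  0.013]
slide2 0.54 [234.6, 430.7] 271 [ 0.474 -0.44   0.014]
tab1 0.62 [176.9, 350.8] 50 [ 0.629 -0.218  0.065]
tab1 0.52 [178.6, 332.4] 46 [ 0.627 -0.17   0.065]
tab1 0.47 [172.9, 370.6] 39 [ 0.632 -0.265  0.065]
dish 0.88 [269.6, 329.1] 372 [ 0.388 -0.164  0.016]
forceps 0.79 [274.0, 220.4] 178 [0.375 0.13  0.007]
bottle 0.97 [132.0, 235.3] 811 [0.748 0.081 0.094]
bottle 0.47 [176.2, 350.0] 34 [ 0.628 -0.218  0.065]
tipbox 0.37 [274.6, 274.4] 250 [ 0.38  -0.019  0.012]
timer 0.5 [141.9, 155.3] 308 [0.742 0.311 0.034]
```

View pics/top.png

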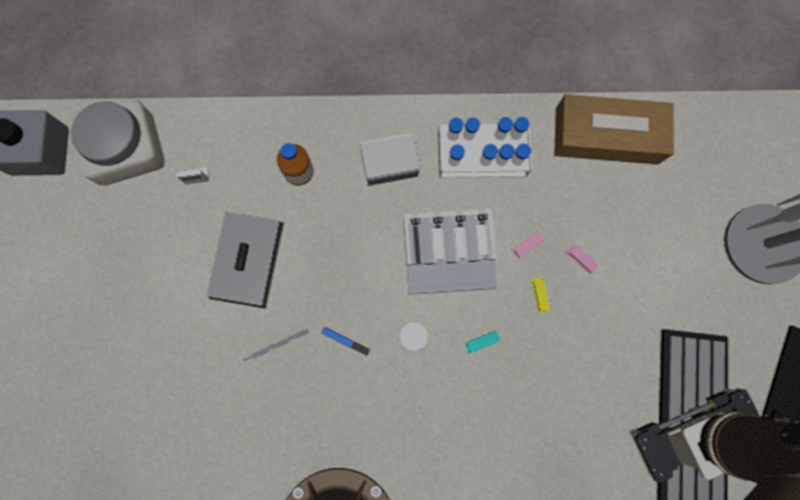

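Top view shows: the lid on the tray at (245,258), the dock at (451,250) with the leftmost bay (bay 4) dark and empty, and slides in bays 3, 2 and 1 at (437,243), (460,243) and (482,240). The pink, yellow and turquoise look-alikes lie to the right, at (528,245), (582,258), (541,295) and (482,342).

```bash
cat >> h.py <<'E'
def rect(q):
    (c,s,a)=cv2.minAreaRect((q[:,:2]*1000).astype(np.float32)); return np.round(c,1),np.round(s,1),round(a,1)
def box(P,x0,x1,y0,y1,z0,z1):
    return P[(P[...,0]>x0)&(P[...,0]<x1)&(P[...,1]>y0)&(P[...,1]<y1)&(P[...,2]>z0)&(P[...,2]<z1)]
def tcp():
    o=arm.observe();M=R.from_rotvec(o["ee_rot"]).as_matrix();return o["position"],M
def step(target,yaw=None):
    """remaining shift in tool axes (cm) and turn (deg) to world target; yaw = wanted heading of the tool x axis (deg)"""
    p,M=tcp();d=M.T@(np.array(target)-p)*100
    y0=np.degrees(np.arctan2(M[1,0],M[0,0]))
    s="tcp %s yaw %.1f | tool shift cm %s"%(p.round(4),y0,d.round(2))
    if yaw is not None:
        t=-((yaw-y0+90)%180-90); s+=" turn %.1f"%t
    print(s)
E
python3 - <<'E'
from h import *
p=vision.get_image("top");P=pts(p)
print("lid",rect(box(P,.4,.7,.05,.33,.02,.036)),"bar",rect(box(P,.5,.62,.13,.25,.038,.06)))
print("roof",rect(box(P,.45,.7,-.38,-.1,.046,.055)),"tabs")
for y in(-.17,-.218,-.266,-.314): print(np.median(box(P,.58,.68,y-.016,y+.016,.06,.075),0))
print("ledge",rect(box(P,.42,.54,-.38,-.1,.02,.03)))
p0,M=tcp();print(p0,M.round(3))
w=vision.get_image("wrist");T=np.eye(4);T[:3,:3]=M;T[:3,3]=p0
print((np.linalg.inv(T)@w["cam_to_world"]).round(3),w["mtx"][0,0])
E
```

```text
lid (array([562.4, 201.2]), array([121.9, 189.1]), 79.7) bar (array([561.9, 200.9]), array([19.3, 60.1]), 80.1)
roof (array([ 598.3, -244.4]), array([110.4, 190.5]), 2.9) tabs
[ 0.62963563 -0.17003945  0.06611507]
[ 0.63161015 -0.21737193  0.06698177]
[ 0.63355047 -0.26531217  0.06659884]
[ 0.63622973 -0.31335077  0.06626113]
ledge (array([ 511.3, -248.5]), array([ 59.9, 190.6]), 1.1)
[ 0.2264449  -0.58253862  0.22675168] [[ 0.932  0.362 -0.   ]
 [ 0.362 -0.932 -0.   ]
 [-0.     0.    -1.   ]]
[[-0.001  0.964  0.265  0.071]
 [ 1.     0.     0.001 -0.   ]
 [ 0.     0.265 -0.964 -0.157]
 [ 0.     0.     0.     1.   ]] 315.9913711566075
```

Request:
play_rows:
  increments: "0 0 0 6.24 1;0 0 0 6.24 1;0 0 0 6.24 1;0 0 0 6.24 1;0 0 0 6.24 1"

```text
clock: 1.17
position: [0.2265, -0.5825, 0.2267]
ee_rot: [3.129, -0.281, 0.0]
force: [0.7, -0.1, -0.7]
width: 1.002
gripper_force: 0.0
```

Request:
play_rows:
  increments: "0.78 -3.3 0 0 1;0.78 -3.3 0 0 1;0.78 -3.3 0 0 1;0.78 -3.3 0 0 1;0.78 -3.3 0 0 1"

```text
clock: 1.58
position: [0.2938, -0.4253, 0.2268]
ee_rot: [3.129, -0.273, 0.0]
force: [0.4, -0.2, 1.0]
width: 1.003
gripper_force: 0.0
```

Request:
play_rows:
  increments: "0.78 -3.3 0 0 1;0.78 -3.3 0 0 1;0.78 -3.3 0 0 1;0.78 -3.3 0 0 1;0.78 -3.3 0 0 1"

```text
clock: 2.0
position: [0.3608, -0.2695, 0.227]
ee_rot: [3.129, -0.273, 0.001]
force: [0.7, -0.4, 0.4]
width: 1.001
gripper_force: 0.0
```

Request:
play_rows:
  increments: "0.78 -3.3 0 0 1;0.78 -3.3 0 0 1;0.78 -3.3 0 0 1;0.78 -3.3 0 0 1;0.78 -3.3 0 0 1"

```text
clock: 2.42
position: [0.4278, -0.1137, 0.2271]
ee_rot: [3.13, -0.273, 0.001]
force: [1.1, -1.4, -0.7]
width: 1.001
gripper_force: 0.0
```

Request:
play_rows:
  increments: "0.78 -3.3 0 0 1;0.78 -3.3 0 0 1;0.78 -3.3 0 0 1;0.78 -3.3 0 0 1;0.78 -3.3 0 0 1"

```text
clock: 2.83
position: [0.4947, 0.0421, 0.227]
ee_rot: [-3.13, 0.273, -0.001]
force: [1.4, -0.6, -0.8]
width: 1.001
gripper_force: 0.0
```

Request:
play_rows:
  increments: "0.78 -3.3 0 0 1;0.78 -3.3 0 0 1;0.78 -3.3 0 0 1;0.78 -3.3 0 0 1;0 0 0 0 1"

```text
clock: 3.25
position: [0.5487, 0.1728, 0.2267]
ee_rot: [-3.126, 0.261, -0.001]
force: [-0.3, 0.4, 0.5]
width: 1.0
gripper_force: 0.0
```

Run:
```python
from h import *
step([.5622,.2011,.031],-10.2);print(arm.observe()["joints"].round(2))
p=vision.get_image("wrist");P=pts(p);print("bar",rect(box(P,.5,.62,.13,.25,.038,.06)))
p=vision.get_image("top");P=pts(p);print("bar",rect(box(P,.5,.62,.13,.25,.038,.06)))
```

```text
tcp [0.5487 0.1728 0.2267] yaw -9.6 | tool shift cm [ 0.86 -2.92 19.59] turn 0.6
[-0.17  0.38 -0.31  1.68  0.12  1.1  -2.25]
bar (array([562. , 202.5]), array([18. , 59.3]), 79.8)
bar (array([561.5, 203. ]), array([18.9, 59.7]), 84.8)
```

Request:
play_rows:
  increments: "0.41 -1.57 3 0.3 1;0.4 -1.57 3 0.2 1;0 0 4 0 1;0 0 4 0 1;0 0 3 0 1"

```text
clock: 3.77
position: [0.5602, 0.1923, 0.0541]
ee_rot: [3.126, -0.288, -0.002]
force: [0.1, -1.1, -0.2]
width: 1.005
gripper_force: 0.0
```

Request:
play_rows:
  increments: "0 0 1.5 0 1;0 0 0.9 0 1;0 0 0 0 1"

```text
clock: 4.02
position: [0.5605, 0.1927, 0.0313]
ee_rot: [3.126, -0.289, -0.003]
force: [0.2, -0.0, -0.1]
width: 0.997
gripper_force: 0.0
```

Run:
```python
from h import *
step([.562,.2025,.032],-10.2);print(arm.observe()["force"])
```

```text
tcp [0.5605 0.1927 0.0313] yaw -10.5 | tool shift cm [-0.04 -0.99 -0.07] turn -0.3
[ 0.1893663  -0.04966346 -0.08247065]
```

Request:
play_rows:
  increments: "0 -0.5 0 0 1;-0.04 -0.49 0 0 1;0 0 0 0 1;0 0 0 0 -1;0 0 0 0 -1"
  grip_force: 35

```text
clock: 4.43
position: [0.5631, 0.2047, 0.0336]
ee_rot: [-3.128, 0.286, -0.002]
force: [-0.6, 1.2, -1.4]
width: 0.905
gripper_force: 0.0
```

Request:
play_rows:
  increments: "0 0 0 0 -1;0 0 0 0 -1;0 0 0 0 -1;0 0 0 0 -1;0 0 0 0 -1"

```text
clock: 4.85
position: [0.5627, 0.2043, 0.0327]
ee_rot: [3.128, -0.287, -0.0]
force: [-0.4, -0.9, 0.6]
width: 0.545
gripper_force: 0.0
```

Request:
play_rows:
  increments: "0 0 0 0 -1;0 0 0 0 -1;0 0 -1 0 -1;0 0 -1.5 0 -1;0 0 -1.5 0 -1"

```text
clock: 5.27
position: [0.5624, 0.2044, 0.0734]
ee_rot: [3.128, -0.286, -0.001]
force: [0.1, 0.0, -0.1]
width: 0.182
gripper_force: 0.0
```

Run:
```python
from h import *
step([.54,.40,.10],-10.2);o=arm.observe();print(o["force"],o["width"],o["gripper_force"])
p=vision.get_image("scene");save(p,"scene1.png",s=1.25)
```

```text
tcp [0.5624 0.2044 0.0734] yaw -10.5 | tool shift cm [ -5.75 -18.83  -2.66] turn -0.3
[ 0.13368126  0.00370618 -0.05393425] 0.1820549524873271 0.0
```

View pics/scene1.png

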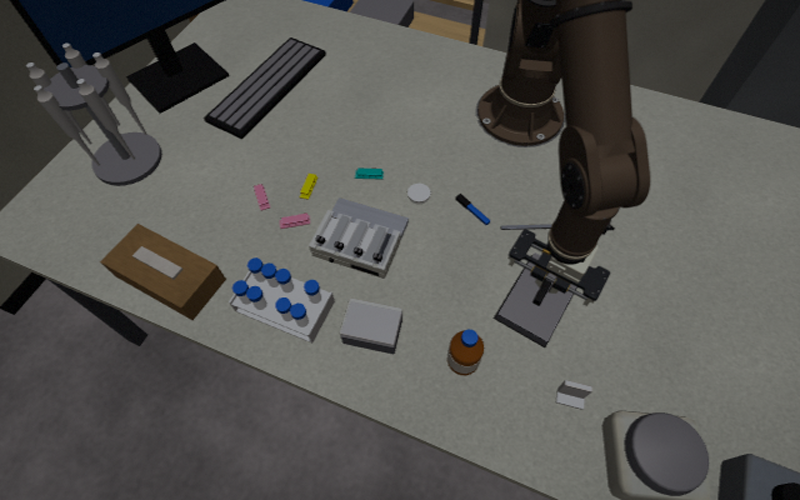

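The lid is still on the tray and the gripper is empty: I lifted before the fingers had shut (about 1 s per full stroke). I'll retry.

Request:
play_rows:
  increments: "0 0.17 0 0 -0.2;0 0 0 0 -0.2;0 0 0 0 -0.2;0 0 0 0 -0.2;0 0 1.5 0 -0.2"

```text
clock: 5.73
position: [0.5637, 0.2034, 0.0592]
ee_rot: [-3.127, 0.286, -0.004]
force: [0.7, 1.2, 0.8]
width: 0.391
gripper_force: 0.0
```

Request:
play_rows:
  increments: "0 0 1.5 0 -0.2;0 0 1.1 0 -0.2;0 0 0 0 -1;0 0 0 0 -1;0 0 0 0 -1"

```text
clock: 6.15
position: [0.5621, 0.2027, 0.0313]
ee_rot: [3.128, -0.286, -0.001]
force: [-0.5, -0.0, 0.2]
width: 0.233
gripper_force: 0.0
```

Request:
play_rows:
  increments: "0 0 0 0 -1;0 0 0 0 -1;0 0 0 0 -1;0 0 0 0 -1;0 0 0 0 -1"

```text
clock: 6.57
position: [0.5624, 0.2027, 0.0317]
ee_rot: [3.128, -0.286, 0.0]
force: [0.5, -0.8, -1.5]
width: 0.193
gripper_force: 35.0
```

Run:
```python
from h import *
step([.562,.2025,.032],-10.2);o=arm.observe();print(o["force"],o["width"],o["gripper_force"])
```

```text
tcp [0.5624 0.2027 0.0317] yaw -10.5 | tool shift cm [-0.03  0.03 -0.03] turn -0.3
[ 0.51973582 -0.80592395 -1.50750277] 0.19276106109162353 34.99787092208862
```

Request:
play_rows:
  increments: "0 0 -0.5 0 -1;0 0 -1.5 0 -1;0 0 -2 0 -1;0 0 -2 0 -1;0 0 0 0 -1"

```text
clock: 6.98
position: [0.5646, 0.204, 0.0959]
ee_rot: [-3.126, 0.286, -0.008]
force: [0.8, 0.5, -1.4]
width: 0.19
gripper_force: 35.0
```

Request:
play_rows:
  increments: "-0.72 -2.36 0 0 -1;-0.72 -2.36 0 0 -1;-0.72 -2.36 0 0 -1;-0.72 -2.36 0 0 -1;-0.72 -2.36 0 0 -1"

```text
clock: 7.4
position: [0.548, 0.3263, 0.0914]
ee_rot: [3.128, -0.287, -0.0]
force: [0.0, -0.1, -0.8]
width: 0.19
gripper_force: 35.0
```

Request:
play_rows:
  increments: "-0.72 -2.36 0 0 -1;-0.72 -2.36 0 0 -1;-0.72 -2.36 0 0 -1;0 0 0 0 -1;0 0 0 0 -1"

```text
clock: 7.82
position: [0.5387, 0.4008, 0.0912]
ee_rot: [-3.129, 0.281, 0.001]
force: [0.7, -0.8, -2.0]
width: 0.195
gripper_force: 35.0
```

Run:
```python
from h import *
step([.54,.40,.028],-10.2);o=arm.observe();print(o["force"],o["width"],o["gripper_force"],o["joints"].round(2))
p=vision.get_image("top");P=pts(p)
b=box(P,.4,.7,.05,.33,-.01,.016)
z=P[...,2];m=(P[...,0]>.42)&(P[...,0]<.7)&(P[...,1]>.07)&(P[...,1]<.31)&(p["frame"].max(-1)<70)&(z<.02)
print("tray",rect(P[m]),m.sum()); save(p,"top2.png",(100,320,120,420),2.6)
```

```text
tcp [0.5387 0.4008 0.0912] yaw -10.3 | tool shift cm [0.15 0.06 6.32] turn -0.1
[ 0.73316399 -0.83041289 -1.95155249] 0.1945927790009582 34.997729659080505 [-0.55  0.65 -0.27  1.57  0.2   0.94 -2.63]
tray (array([560.7, 201. ]), array([124.9, 191.9]), 79.5) 829
```

View pics/top2.png

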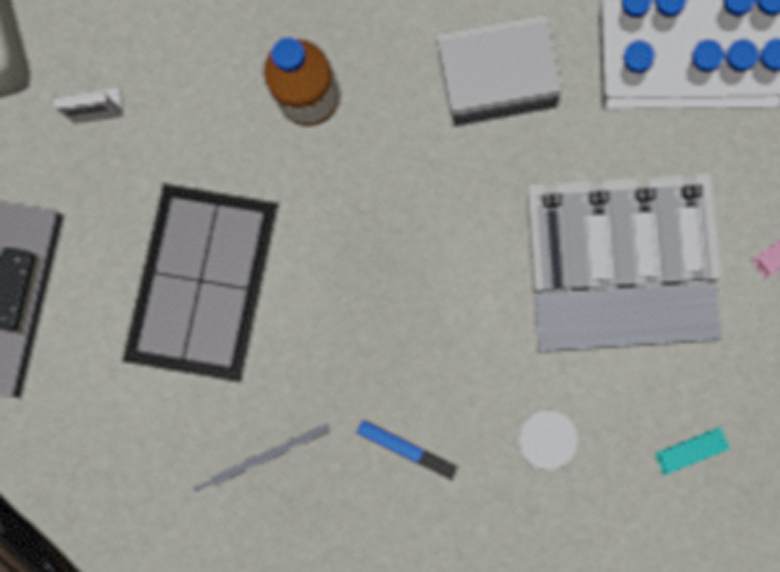

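The lid is off and held. The empty four-compartment tray shows at (200,280) in the crop. In the dock, bay 4 (555,235) is dark and empty, while bays 3, 2 and 1, at (600,245), (648,245) and (692,238), are white, so loaded. Next: set the lid down.

Request:
play_rows:
  increments: "0 0 2 0 -1;0 0 2 0 -1;0 0 1.5 0 -1;0 0 0.6 0 -1;0 0 0.2 0 -1"

```text
clock: 8.28
position: [0.5401, 0.3966, 0.0277]
ee_rot: [3.125, -0.289, -0.002]
force: [-0.2, -0.5, 0.3]
width: 0.195
gripper_force: 35.0
```

Request:
play_rows:
  increments: "0 0 0 0 -1;0 0 0 0 -0.1;0 0 0 0 -0.1;0 0 0 0 -0.1;0 0 0 0 -0.1"

```text
clock: 8.7
position: [0.5404, 0.3993, 0.0295]
ee_rot: [-3.128, 0.286, -0.001]
force: [0.1, 0.5, 0.4]
width: 0.423
gripper_force: 0.0
```

Run:
```python
from h import *
step([.54,.40,.15],-10.2);o=arm.observe();print(o["force"],o["width"],o["gripper_force"],o["joints"].round(2))
```

```text
tcp [0.5404 0.3993 0.0295] yaw -10.5 | tool shift cm [ -0.04  -0.08 -12.05] turn -0.3
[0.09645044 0.5017583  0.36642839] 0.4228356322640711 0.0 [-0.56  0.72 -0.25  1.62  0.22  0.83 -2.65]
```

Request:
play_rows:
  increments: "0 0 -3 0 -0.1;0 0 -4 0 -0.1;0 0 -4 0 -0.1;0 0 -4 -6.6 -0.5;0 0 -4 -6.6 -1"

```text
clock: 9.12
position: [0.5398, 0.3989, 0.2212]
ee_rot: [-3.14, -0.083, -0.001]
force: [0.5, 1.3, 0.2]
width: 0.35
gripper_force: 0.0
```

Request:
play_rows:
  increments: "0 3.3 0 0 -1;0 3.3 0 0 -1;0 3.3 0 0 -1;0 3.3 0 0 -1;0 3.3 0 0 -1"

```text
clock: 9.53
position: [0.5478, 0.2326, 0.2193]
ee_rot: [-3.141, -0.076, -0.001]
force: [0.1, -0.7, 1.0]
width: 0.022
gripper_force: 0.0
```

Request:
play_rows:
  increments: "0 3.3 0 0 -1;0 0 0 0 -1;0 0 0 0 -1;0 0 0 0 -1"

```text
clock: 9.87
position: [0.5495, 0.2017, 0.2192]
ee_rot: [-3.14, -0.075, -0.001]
force: [-0.1, 0.8, -0.4]
width: 0.004
gripper_force: 0.0
```

Run:
```python
from h import *
step([.651,-.314,.15],2.7);o=arm.observe();print(o["width"],o["joints"].round(2))
for c in("wrist","top"):
    p=vision.get_image(c);P=pts(p);z=P[...,2]
    m=(abs(P[...,0]-.56)<.14)&(abs(P[...,1]-.2)<.12)&(z<.025)&(p["frame"].max(-1)<70)
    n,l,st,_=cv2.connectedComponentsWithStats(m.astype(np.uint8));k=1+st[1:,4].argmax()
    print(c,rect(P[l==k]),st[k])
    save(p,c+"3.png",None,1)
    print("lid",rect(box(P,.4,.7,.28,.52,.015,.032)))
```

```text
tcp [0.5495 0.2017 0.2192] yaw 2.7 | tool shift cm [ 7.67 52.    6.88] turn 0.0
0.0042499500073676436 [-0.2   0.4  -0.33  1.66  0.14  1.1  -2.1 ]
wrist (array([481.2, 240.3]), array([54.7,  1.1]), 79.3) [260 227  44  11  69]
lid (array([539.9, 398.9]), array([121.3, 189. ]), 79.4)
top (array([559.5, 201.3]), array([123.1, 192.1]), 79.5) [169 175  57  71 542]
lid (array([0., 0.]), array([0., 0.]), 0.0)
```

View pics/wrist3.png

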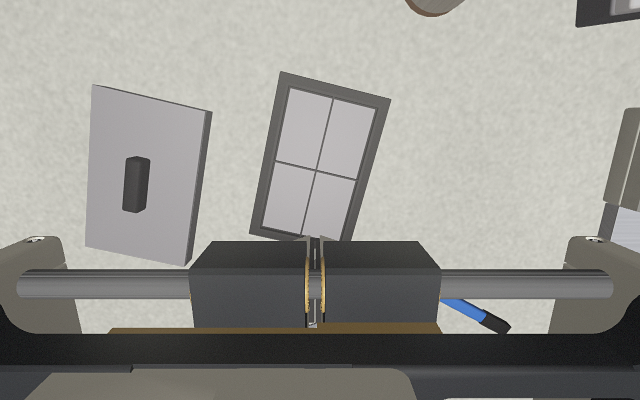

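The wrist view shows the lid resting at (150,175) and the empty tray, with its rib cross at about (316,170) and its lower edge partly hidden by the fingers. I'll take the tray's centre from the rib cross and its heading from the ribs.

Run:
```python
from h import *
p=vision.get_image("wrist");P=pts(p);f=p["frame"].max(-1).astype(int)
print(P[170,316])
# ribs: dark thin lines inside the rim
m=(f<140)&(abs(P[...,0]-.56)<.078)&(abs(P[...,1]-.2)<.11)&(P[...,2]<.02)&(P[...,2]>-.01)
a=np.radians(-10.4);c,s=np.cos(a),np.sin(a)
q=P[m][:,:2]-[.561,.2015];t=q@np.array([[c,-s],[s,c]])
A=t[(abs(t[:,1])<.008)&(abs(t[:,0])<.07)&(abs(t[:,0])>.006)];B=t[(abs(t[:,0])<.008)&(abs(t[:,1])<.04)&(abs(t[:,1])>.006)]
print(len(A),len(B),A.mean(0)*1000,B.mean(0)*1000,np.degrees(np.polyfit(A[:,0],A[:,1],1)[0]),-np.degrees(np.polyfit(B[:,1],B[:,0],1)[0]))
for s0,ax in((1,0),(1,1),(-1,1)):
    pass
full=(f<130)&(P[...,2]<.02)&(abs(P[...,0]-.56)<.14)&(abs(P[...,1]-.2)<.1)
t=(P[full][:,:2]-[.561,.2015])@np.array([[c,-s],[s,c]])
t=t[(abs(t[:,0])<.11)&(abs(t[:,1])<.075)]
print("x max",np.percentile(t[:,0],99.5),"y",np.percentile(t[t[:,0]>0][:,1],[.5,99.5]))
```

```text
[0.56079013 0.20234577 0.00815283]
200 123 [ 3.49246029 -0.12241817] [-0.36837953 -0.15327615] -0.2760690190854674 -0.3042321066778684
x max 0.09703514635670948 y [-0.06401838  0.06319502]
```

Request:
play_rows:
  increments: "0.52 3.25 0 0 -1;0.52 3.25 0 0 -1;0.52 3.25 0 0 -1;0.52 3.25 0 0 -1;0.52 3.25 0 0 -1"

```text
clock: 10.43
position: [0.5835, 0.04, 0.2187]
ee_rot: [-3.14, -0.079, -0.0]
force: [-0.2, 0.5, -0.2]
width: 0.006
gripper_force: 0.0
```

Request:
play_rows:
  increments: "0.52 3.25 0 0 -1;0.52 3.25 0 0 -1;0.52 3.25 0 0 -1;0.52 3.25 0 0 -1;0.52 3.25 0 0 -1"

```text
clock: 10.85
position: [0.6176, -0.1212, 0.2187]
ee_rot: [-3.14, -0.078, -0.0]
force: [0.2, -0.6, 0.4]
width: 0.0
gripper_force: 0.0
```

Request:
play_rows:
  increments: "0.52 3.25 0 0 -1;0.52 3.25 0 0 -1;0.52 3.25 0 0 -1;0.52 3.25 0 0 -1;0.52 3.25 0 0 -1"

```text
clock: 11.27
position: [0.6516, -0.2823, 0.2185]
ee_rot: [-3.14, -0.078, -0.0]
force: [1.3, 0.4, -0.4]
width: 0.007
gripper_force: 0.0
```

Request:
play_rows:
  increments: "0.52 3.25 0 0 -1;0 0 3.5 0 -1;0 0 3.5 0 -1;0 0 3.5 0 -1;0 0 0 0 -1"

```text
clock: 11.68
position: [0.6537, -0.3115, 0.1055]
ee_rot: [-3.135, -0.078, 0.017]
force: [-1.7, 0.0, -1.6]
width: 0.005
gripper_force: 0.0
```

Run:
```python
from h import *
step([.6566,-.3137,.0545],2.7);o=arm.observe();print(o["width"],o["joints"].round(2))
p=vision.get_image("wrist");P=pts(p);save(p,"w4.png")
for y in(-.17,-.218,-.266,-.314): print(np.median(box(P,.58,.68,y-.016,y+.016,.06,.075),0))
```

```text
tcp [ 0.6537 -0.3115  0.1055] yaw 2.8 | tool shift cm [0.33 0.26 5.1 ] turn 0.1
0.005441444807794369 [ 0.48  0.71 -0.18  1.4   0.14  1.05 -1.25]
[ 0.63083725 -0.17172726  0.0656591 ]
[ 0.63349343 -0.21894005  0.06563185]
[ 0.64083433 -0.26920748  0.06012996]
[nan nan nan]
  return _methods._mean(a, axis=axis, dtype=dtype,
  ret = um.true_divide(
```

View pics/w4.png

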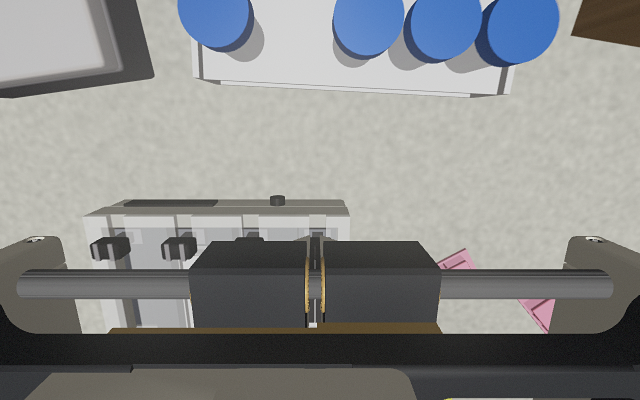

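The wrist view shows the fingers over the rear end of bay 1 at (315,240), with the tabs of bays 4, 3 and 2 at (110,250), (180,250) and (250,240). Next: lower behind tab 1 and push.

Request:
play_rows:
  increments: "0.4 0.2 0 0 -1;0 0 2.5 0 -1;0 0 2 0 -1;0 0 0.5 0 -1;0 0 0 0 -1"
  grip_force: 30

```text
clock: 12.15
position: [0.6623, -0.3159, 0.0646]
ee_rot: [3.141, 0.076, 0.001]
force: [0.2, -0.0, 0.4]
width: 0.008
gripper_force: 0.0
```

Run:
```python
from h import *
step([.5921,-.3168,.0545],2.7);o=arm.observe();print(o["force"])
```

```text
tcp [ 0.6623 -0.3159  0.0646] yaw 2.8 | tool shift cm [-7.02 -0.25  1.01] turn 0.1
[ 0.15083873 -0.00961608  0.42953904]
```

Request:
play_rows:
  increments: "0 0 0.5 0 -1;0 0 0.5 0 -1;-1 0 0 0 -1;-1.2 0 0 0 -1;-1.2 0 0 0 -1"

```text
clock: 12.57
position: [0.6296, -0.3171, 0.0549]
ee_rot: [3.14, 0.077, 0.007]
force: [5.0, 1.1, -4.3]
width: 0.006
gripper_force: 2.8
```

Request:
play_rows:
  increments: "-1.2 0 0 0 -1;-1.2 0 0 0 -1;-1.1 0 0 0 -1;-0.2 0 0 0 -1;0 0 0 0 -1"

```text
clock: 12.98
position: [0.5944, -0.319, 0.0556]
ee_rot: [3.14, 0.077, 0.012]
force: [9.5, 0.2, -5.7]
width: 0.006
gripper_force: 4.5
```

Run:
```python
from h import *
step([.5921,-.3168,.0545],2.7);o=arm.observe();print(o["force"])
p=vision.get_image("top");P=pts(p);save(p,"t5.png",(150,300,300,420),5)
print("white",rect(box(P,.45,.54,-.34,-.30,.036,.05)))
```

```text
tcp [ 0.5944 -0.319   0.0556] yaw 2.8 | tool shift cm [-0.22 -0.23  0.1 ] turn 0.1
[ 9.46074635  0.21275727 -5.73548327]
white (array([ 523.4, -317.6]), array([29.5, 18.9]), 1.3)
```

View pics/t5.png

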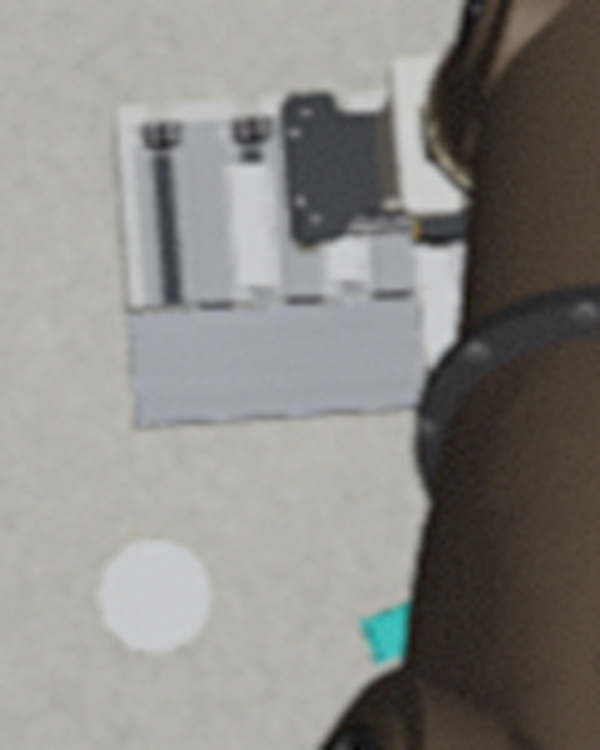

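The crop shows slide 1's white end on the ledge at (440,310), half hidden by the arm. I'll push a few mm more to be sure of full travel.

Request:
play_rows:
  increments: "-0.3 0 0 0 -1;-0.3 0 0 0 -1;0 0 0 0 -1;0 0 0 0 -1"

```text
clock: 13.37
position: [0.5938, -0.3189, 0.0562]
ee_rot: [3.138, 0.079, 0.026]
force: [24.2, -0.6, -15.9]
width: 0.002
gripper_force: 12.0
```

Request:
play_rows:
  increments: "1 0 0 0 -1;0 0 -2.5 0 -1;0 0 -3.5 0 -1;3 -3 0 0 -1;3 -3 0 0 -1"

```text
clock: 13.78
position: [0.6519, -0.2617, 0.118]
ee_rot: [3.136, 0.064, 0.008]
force: [1.0, 0.2, -0.3]
width: 0.005
gripper_force: 0.0
```

Request:
play_rows:
  increments: "0 -3 0 0 -1;0 -0.8 0 0 -1;0 0 0 0 -1"

```text
clock: 14.03
position: [0.6503, -0.215, 0.1149]
ee_rot: [-3.139, -0.084, -0.003]
force: [1.1, -0.4, -0.2]
width: 0.009
gripper_force: 0.0
```

Run:
```python
from h import *
step([.6575,-.2190,.0545],2.7);o=arm.observe();print(o["force"])
```

```text
tcp [ 0.6503 -0.215   0.1149] yaw 3.1 | tool shift cm [0.69 0.45 6.04] turn 0.4
[ 1.13934343 -0.43037801 -0.16978928]
```

Request:
play_rows:
  increments: "0.5 0.4 0 0.4 -1;0.4 0 2 0 -1;0 0 2 0 -1;0 0 1.5 0 -1;0 0 0.5 0 -1"

```text
clock: 14.45
position: [0.6563, -0.2263, 0.0514]
ee_rot: [3.14, 0.059, -0.005]
force: [-0.8, 0.6, -0.9]
width: 0.003
gripper_force: 0.0
```

Request:
play_rows:
  increments: "0 0 0 0 -1;0 0 0 0 -1"

```text
clock: 14.62
position: [0.6582, -0.225, 0.0544]
ee_rot: [3.14, 0.061, 0.001]
force: [0.3, 0.3, 1.2]
width: 0.004
gripper_force: 0.0
```

Run:
```python
from h import *
step([.6575,-.2190,.0545],2.7);o=arm.observe();print(o["force"])
```

```text
tcp [ 0.6582 -0.225   0.0544] yaw 2.2 | tool shift cm [-0.05 -0.6  -0.01] turn -0.5
[0.26958177 0.32486441 1.20370137]
```

Request:
play_rows:
  increments: "0 -0.6 0 -0.5 -1;-0.8 0 0 0 -1;-1.2 0 0 0 -1;-1.2 0 0 0 -1;-1.2 0 0 0 -1"

```text
clock: 15.03
position: [0.6154, -0.2181, 0.0552]
ee_rot: [-3.14, -0.08, -0.008]
force: [5.9, 2.3, -2.7]
width: 0.005
gripper_force: 3.1
```

Request:
play_rows:
  increments: "-1.2 0 0 0 -1;-1.1 0 0 0 -1;-0.5 0 0 0 -1;-0.2 0 0 0 -1;0 0 0 0 -1"

```text
clock: 15.45
position: [0.5891, -0.2194, 0.0557]
ee_rot: [3.14, 0.081, 0.018]
force: [15.8, 2.0, -9.8]
width: 0.006
gripper_force: 7.8
```

Request:
play_rows:
  increments: "0.9 0 0 0 -1;0 0 -2.5 0 -0.1;0 0 -3.5 0 -0.1;-2 0 -3 0 -0.1;-3 0 0 0 -0.1"

```text
clock: 15.87
position: [0.5481, -0.2227, 0.1505]
ee_rot: [3.137, 0.082, 0.019]
force: [1.4, 0.0, 1.4]
width: 0.244
gripper_force: 0.0
```

Request:
play_rows:
  increments: "-3 0.1 0 0 -0.1;0 0 0 0 -0.1;0 0 0 0 -0.1"

```text
clock: 16.12
position: [0.5114, -0.226, 0.1449]
ee_rot: [3.139, 0.076, 0.001]
force: [1.3, -0.3, -0.1]
width: 0.434
gripper_force: 0.0
```

Run:
```python
from h import *
step([.5183,-.2241,.034],2.7);o=arm.observe();print(o["force"],o["width"])
for c in("top","wrist"):
    p=vision.get_image(c);P=pts(p);save(p,c+"6.png",(150,300,300,420) if c=="top" else None,4 if c=="top" else 1)
    print(c,"s1",rect(box(P,.45,.532,-.345,-.29,.034,.047)),"s3",rect(box(P,.45,.532,-.25,-.19,.034,.047)))
```

```text
tcp [ 0.5114 -0.226   0.1449] yaw 2.8 | tool shift cm [ 0.69 -0.17 11.09] turn 0.1
[ 1.25976591 -0.28287791 -0.12656137] 0.4344211684760902
top s1 (array([0., 0.]), array([0., 0.]), 0.0) s3 (array([0., 0.]), array([0., 0.]), 0.0)
wrist s1 (array([ 518., -319.]), array([29. , 22.5]), 3.2) s3 (array([ 516.1, -223.3]), array([32.1, 21.5]), 1.6)
```

View pics/wrist6.png

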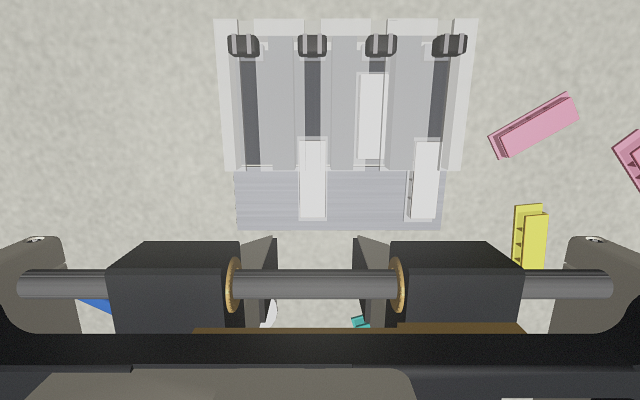

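The wrist view shows slide 3 (313,180) and slide 1 (427,180) out on the ledge, slide 2 (370,115) still in its bay, and bay 4 (248,110) empty. The ejected slides have white tops in dock bays, so they are the real ones. The pink and yellow look-alikes stay at (533,125) and (530,235). Next: grasp slide 3.

Request:
play_rows:
  increments: "0.35 -0.25 2.5 0 -0.1;0 0 3 0 -0.1;0 0 3 0 -0.1;0 0 2 0 -0.1;0 0 0.6 0 -0.1"
  grip_force: 20

```text
clock: 16.63
position: [0.5154, -0.2216, 0.0294]
ee_rot: [-3.139, -0.08, 0.006]
force: [-0.1, -0.0, 0.1]
width: 0.454
gripper_force: 0.0
```

Request:
play_rows:
  increments: "0 0 0 0 -0.1;0 0 0 0 -0.1"

```text
clock: 16.8
position: [0.5174, -0.2226, 0.0333]
ee_rot: [-3.141, -0.079, -0.001]
force: [-0.4, -0.0, 0.4]
width: 0.452
gripper_force: 0.0
```

Run:
```python
from h import *
step([.5150,-.2233,.034],2.7);o=arm.observe();print(o["force"],o["width"])
p=vision.get_image("wrist");P=pts(p);f=p["frame"]
for n,y in(("s3",-.2235),("s1",-.3205)):
    for z0,z1 in((.0345,.046),(.0265,.031)):
        q=box(P,.45,.532,y-.006,y+.006,z0,z1)
        print(n,z0,len(q),q[:,0].min() if len(q) else None,q[:,1].mean() if len(q) else None)
```

```text
tcp [ 0.5174 -0.2226  0.0333] yaw 2.9 | tool shift cm [-0.25  0.06 -0.07] turn 0.2
[-0.39800736 -0.00134789  0.40888387] 0.4516162577804142
s3 0.0345 828 0.511746025288785 -0.22346948471034148
s3 0.0265 0 None None
s1 0.0345 299 0.5217080131262812 -0.3215682742371273
s1 0.0265 0 None None
```

Request:
play_rows:
  increments: "-0.1 0.05 -0.05 0 -0.1;0 0 0 0 -1;0 0 0 0 -1;0 0 0 0 -1;0 0 0 0 -1"

```text
clock: 17.27
position: [0.5157, -0.2235, 0.0337]
ee_rot: [3.14, 0.078, 0.001]
force: [0.3, -0.1, 4.4]
width: 0.236
gripper_force: 20.0
```

Request:
play_rows:
  increments: "0 0 0 0 -1;0 0 0 0 -1;0 0 0 0 -1"

```text
clock: 17.52
position: [0.5156, -0.2235, 0.0337]
ee_rot: [3.14, 0.078, 0.001]
force: [-1.7, 0.4, 5.6]
width: 0.238
gripper_force: 20.0
```

Request:
play_rows:
  increments: "0 0 -0.5 0 -1;-1.5 0 -0.3 0 -1;-2 0 -1.0 0 -1;-1 0 -3 0 -1;0 0 -4 0 -1"

```text
clock: 17.93
position: [0.4655, -0.2251, 0.1195]
ee_rot: [-3.138, -0.076, 0.013]
force: [0.0, -1.2, -0.0]
width: 0.238
gripper_force: 20.0
```

Request:
play_rows:
  increments: "0 0 -3 0 -1;0 0 0 0 -1;0 0 0 0 -1"

```text
clock: 18.18
position: [0.4716, -0.226, 0.1533]
ee_rot: [3.139, 0.078, 0.006]
force: [-1.5, 1.1, -1.2]
width: 0.236
gripper_force: 20.0
```

Run:
```python
from h import *
step([.6076,.2189,.15],-10.7);o=arm.observe();print(o["force"],o["width"],o["gripper_force"])
p=vision.get_image("wrist");P=pts(p);save(p,"w7.png")
t,M=tcp();L=(P-t)@M
q=L[(abs(L[...,1])<.008)&(L[...,2]>-.02)&(L[...,2]<.02)]
for a,b in((-.02,-.003),(-.003,.004),(.004,.012)):
    s=q[(q[:,2]>a)&(q[:,2]<b)];print(a,len(s),s[:,0].max()if len(s) else 0,s.mean(0)if len(s) else 0)
```

```text
tcp [ 0.4716 -0.226   0.1533] yaw 2.8 | tool shift cm [ 15.78 -43.77   0.3 ] turn 13.5
[-1.47720692  1.05342597 -1.210112  ] 0.23554409229000184 19.999904930591583
-0.02 2243 0.046133570239243846 [ 1.52201211e-02 -6.48862112e-06 -5.42682751e-03]
-0.003 1135 0.05093825599602469 [ 4.15088402e-02 -1.54136772e-06 -1.74651740e-03]
0.004 45 0.052412499412282154 [0.05098059 0.00098798 0.01156725]
```

View pics/w7.png

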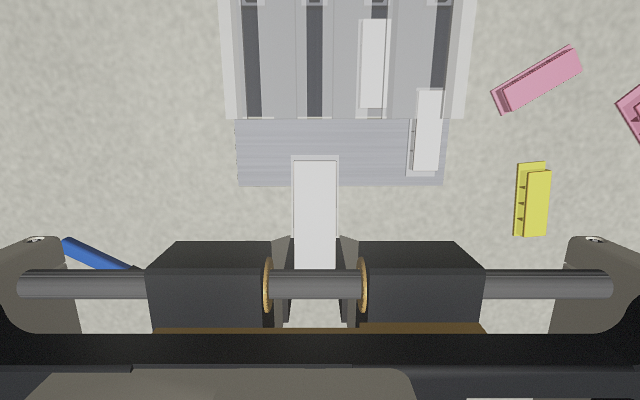

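Slide 3 is held between the fingers, white top at (315,210) with the glass edge at row 157. Slide 1 (427,130) and slide 2 (373,60) are unmoved. I'll check its tilt and its ends in the tool frame.

```bash
cat >> h.py <<'E'
def held():
    p=vision.get_image("wrist");P=pts(p);t,M=tcp();L=(P-t)@M;f=p["frame"].min(-1)
    m=(abs(L[...,1])<.008)&(abs(L[...,2])<.02)&(L[...,0]>-.02)&(L[...,0]<.07)&(f>195)
    q=L[m];c=np.polyfit(q[:,0],q[:,2],1)
    print("top: n",len(q),"x max",np.percentile(q[:,0],99.5),"tilt deg (+ = far end low)",np.degrees(c[0]),"z at 0",c[1],"y",np.polyfit(q[:,0],q[:,1],1))
    a=L[(abs(L[...,1])<.008)&(abs(L[...,2])<.03)&(L[...,0]<.08)];print("far end any",a[:,0].max())
E
python3 - <<'E'
from h import *
held()
E
```

```text
top: n 3514 x max 0.051792952747919806 tilt deg (+ = far end low) 10.090063540204756 z at 0 -0.007304522423041277 y [-0.00641962  0.00017456]
far end any 0.052043839688990096
```

Request:
play_rows:
  increments: "0 0 0 6.75 -1;0 0 0 6.75 -1;0 0 2 0 -1;0.24 -3.08 2 0 -1;0.24 -3.08 0 0 -1"
  grip_force: 30

```text
clock: 18.7
position: [0.483, -0.1663, 0.1065]
ee_rot: [-3.127, 0.298, 0.012]
force: [-0.6, 0.4, -0.2]
width: 0.233
gripper_force: 30.0
```

Request:
play_rows:
  increments: "0.24 -3.08 0 0 -1;0.24 -3.08 0 0 -1;0.24 -3.08 0 0 -1;0.24 -3.08 0 0 -1;0.24 -3.08 0 0 -1"

```text
clock: 19.12
position: [0.5258, -0.0153, 0.1095]
ee_rot: [3.128, -0.291, -0.005]
force: [0.2, 0.1, -0.8]
width: 0.235
gripper_force: 30.0
```

Request:
play_rows:
  increments: "0.24 -3.08 0 0 -1;0.24 -3.08 0 0 -1;0.24 -3.08 0 0 -1;0.24 -3.08 0 0 -1;0.24 -3.08 0 0 -1"

```text
clock: 19.53
position: [0.5661, 0.1336, 0.1093]
ee_rot: [3.127, -0.291, -0.005]
force: [1.5, 0.8, -0.2]
width: 0.229
gripper_force: 30.0
```

Request:
play_rows:
  increments: "0.24 -3.08 0 0 -1;0.24 -3.08 0 0 -1;0.15 -1.6 0 0 -1;0 0 0 0 -1;0 0 0 0 -1"

```text
clock: 19.95
position: [0.5868, 0.2075, 0.1096]
ee_rot: [3.127, -0.289, -0.004]
force: [-0.1, -1.8, -1.0]
width: 0.233
gripper_force: 30.0
```

Run:
```python
from h import *
step([.5924,.2218,.0128],-10.7);o=arm.observe();print(o["force"],o["width"],o["gripper_force"],o["joints"].round(2));held()
```

```text
tcp [0.5868 0.2075 0.1096] yaw -10.6 | tool shift cm [ 0.32 -1.52  9.68] turn 0.1
[-0.11557936 -1.83624371 -1.0453206 ] 0.23316847366033408 29.999839067459106 [-0.27  0.56 -0.23  1.69  0.15  0.91 -2.31]
top: n 3485 x max 0.05061145774385729 tilt deg (+ = far end low) 10.430153466180158 z at 0 -0.005907106543177396 y [-1.38781367e-03  7.04357970e-05]
far end any 0.05077106317198114
```

Request:
play_rows:
  increments: "0.16 -0.76 0 0 -1;0.16 -0.76 1 0 -1;0 0 3 0 -1;0 0 3 0 -1;0 0 0.5 0 -1"

```text
clock: 20.42
position: [0.5909, 0.22, 0.0311]
ee_rot: [3.124, -0.292, -0.01]
force: [-0.8, -0.8, 0.0]
width: 0.235
gripper_force: 30.0
```

Request:
play_rows:
  increments: "0 0 0 0 -1;0 0 0 0 -1;0 0 0 0 -1"

```text
clock: 20.67
position: [0.5948, 0.2222, 0.0378]
ee_rot: [-3.127, 0.292, -0.003]
force: [-0.1, 0.2, -0.2]
width: 0.234
gripper_force: 30.0
```

Run:
```python
from h import *
step([.5924,.2218,.0128],-10.7);o=arm.observe();print(o["force"])
```

```text
tcp [0.5948 0.2222 0.0378] yaw -10.7 | tool shift cm [-0.23  0.08  2.5 ] turn 0.0
[-0.08942262  0.23117679 -0.18467726]
```

Request:
play_rows:
  increments: "-0.25 0.06 0.5 0 -1;0 0 0.5 0 -1;0 0 0.3 0 -1;0 0 0.3 0 -1;0 0 0.3 0 -1"
  grip_force: 12

```text
clock: 21.08
position: [0.5909, 0.2217, 0.0171]
ee_rot: [3.128, -0.292, -0.0]
force: [-0.7, -0.8, 2.0]
width: 0.236
gripper_force: 12.0
```

Request:
play_rows:
  increments: "0 0 0.3 0 -1;0 0 0.25 0 -1;0 0 0 0 -1;0 0 0 0 -1"

```text
clock: 21.42
position: [0.5911, 0.2217, 0.0119]
ee_rot: [-3.128, 0.292, -0.0]
force: [-2.2, -0.1, 4.7]
width: 0.236
gripper_force: 12.0
```

Run:
```python
from h import *
step([.5924,.2218,.0128],-10.7);o=arm.observe();print(o["force"])
held()
```

```text
tcp [0.5911 0.2217 0.0119] yaw -10.7 | tool shift cm [ 0.13 -0.03 -0.09] turn 0.0
[-2.17294829 -0.08915739  4.74296016]
top: n 3697 x max 0.05588968266132391 tilt deg (+ = far end low) 6.386905832075778 z at 0 -0.008661684051962075 y [ 1.98548792e-03 -3.82113027e-05]
far end any 0.07978483744610307
```

Request:
play_rows:
  increments: "0 0 0 0 -0.35;0 0 0 0 -0.35;0 0 0 0 -0.35;0 0 0 0 -0.35;0 0 -1 0 -0.35"

```text
clock: 21.88
position: [0.5899, 0.221, 0.0202]
ee_rot: [3.126, -0.292, -0.004]
force: [-0.3, -0.6, 0.8]
width: 0.324
gripper_force: 0.0
```

Request:
play_rows:
  increments: "0 0 -3 0 -0.35;0 0 -4 0 -0.35;0 0 -4 0 -0.35;0 0 -2 0 -0.1;-2 0 0 0 -0.1"

```text
clock: 22.3
position: [0.5773, 0.2253, 0.1583]
ee_rot: [-3.123, 0.297, -0.017]
force: [-0.5, -0.8, 0.1]
width: 0.418
gripper_force: 0.0
```

Request:
play_rows:
  increments: "-2 0 0 0 -0.1;0 0 0 0 -0.1;0 0 0 0 -0.1"

```text
clock: 22.55
position: [0.5511, 0.2295, 0.1527]
ee_rot: [-3.128, 0.289, -0.001]
force: [-0.1, 0.1, 0.2]
width: 0.454
gripper_force: 0.0
```

Run:
```python
from h import *
step([.515,-.319,.15],2.7)
p=vision.get_image("wrist");P=pts(p);save(p,"w8.png")
q=box(P,.54,.67,.17,.27,.0155,.026);print(rect(q));t=q-q.mean(0);print(np.linalg.svd(t,full_matrices=False)[2][2],q[:,2].mean())
```

```text
tcp [0.5511 0.2295 0.1527] yaw -10.6 | tool shift cm [ 6.52 54.58  0.25] turn -13.3
(array([607.2, 218.8]), array([21.9, 65.3]), 78.8)
[1.66937843e-04 2.82757725e-03 9.99995988e-01] 0.01886485365070633
```

View pics/w8.png

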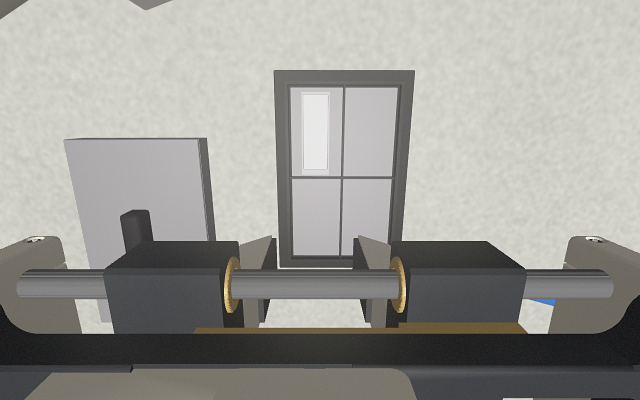

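Slide 3 lies flat and centred in the far-left compartment, at (315,132); the lid is undisturbed. Next is slide 1.

Request:
play_rows:
  increments: "0 0 0 -6.65 -0.1;0 0 0 -6.65 -0.1;0 0 0 0 -0.1;-0.34 3.2 0 0 -0.1;-0.34 3.2 0 0 -0.1"

```text
clock: 23.02
position: [0.5482, 0.1659, 0.1516]
ee_rot: [-3.139, -0.071, -0.0]
force: [0.4, -0.8, -0.4]
width: 0.45
gripper_force: 0.0
```

Request:
play_rows:
  increments: "-0.34 3.2 0 0 -0.1;-0.34 3.2 0 0 -0.1;-0.34 3.2 0 0 -0.1;-0.34 3.2 0 0 -0.1;-0.34 3.2 0 0 -0.1"

```text
clock: 23.43
position: [0.5386, 0.0021, 0.1518]
ee_rot: [3.141, 0.064, 0.001]
force: [0.7, 1.1, -0.3]
width: 0.453
gripper_force: 0.0
```

Request:
play_rows:
  increments: "-0.34 3.2 0 0 -0.1;-0.34 3.2 0 0 -0.1;-0.34 3.2 0 0 -0.1;-0.34 3.2 0 0 -0.1;-0.34 3.2 0 0 -0.1"

```text
clock: 23.85
position: [0.5288, -0.1587, 0.1518]
ee_rot: [3.141, 0.064, 0.001]
force: [0.8, -1.0, -0.4]
width: 0.45
gripper_force: 0.0
```

Request:
play_rows:
  increments: "-0.34 3.2 0 0 -0.1;-0.34 3.2 0 0 -0.1;-0.34 3.2 0 0 -0.1;-0.34 3.2 0 0 -0.1;-0.34 3.2 0 0 -0.1"

```text
clock: 24.27
position: [0.5188, -0.3194, 0.1517]
ee_rot: [3.141, 0.064, 0.0]
force: [0.1, -0.6, 0.8]
width: 0.449
gripper_force: 0.0
```

Request:
play_rows:
  increments: "0 0 0 0 -0.1;0 0 0 0 -0.1;0 0 0 0 -0.1"

```text
clock: 24.52
position: [0.5192, -0.317, 0.1515]
ee_rot: [-3.14, -0.068, 0.0]
force: [0.1, 0.9, -0.5]
width: 0.455
gripper_force: 0.0
```

Run:
```python
from h import *
step([.519,-.319,.034],2.7)
p=vision.get_image("wrist");P=pts(p)
q=box(P,.45,.534,-.345,-.295,.037,.046);print(rect(q),q[:,0].min(),q[:,1].mean())
print(cut_out("slide1",p)[0]["point"])
```

```text
tcp [ 0.5192 -0.317   0.1515] yaw 2.5 | tool shift cm [-0.03  0.21 11.75] turn -0.2
(array([ 519.1, -319.2]), array([30.4, 21.9]), 3.2) 0.5038967504897018 -0.31935485317544565
[317.4, 311.4]
```

Request:
play_rows:
  increments: "0 0.21 2.5 -0.2 -0.1;0 0 3 0 -0.1;0 0 3 0 -0.1;0 0 2 0 -0.1;0 0 0.6 0 -0.1"
  grip_force: 25

```text
clock: 25.03
position: [0.5177, -0.3168, 0.0376]
ee_rot: [-3.138, -0.08, 0.007]
force: [-1.1, -0.2, -0.0]
width: 0.45
gripper_force: 0.0
```

Request:
play_rows:
  increments: "0 0 0 0 -0.1;0 0 0 0 -0.1;0 0 0 0 -0.1"

```text
clock: 25.28
position: [0.5205, -0.3193, 0.0424]
ee_rot: [3.139, 0.078, 0.004]
force: [0.4, -0.8, -0.9]
width: 0.451
gripper_force: 0.0
```

Run:
```python
from h import *
step([.519,-.3193,.034],2.7)
```

```text
tcp [ 0.5205 -0.3193  0.0424] yaw 2.9 | tool shift cm [-0.15 -0.01  0.84] turn 0.2
```

Request:
play_rows:
  increments: "-0.12 0 0.45 0 -0.1;0 0 0.4 0 -0.1;0 0 0 0 -0.1;0 0 0 0 -1;0 0 0 0 -1"

```text
clock: 25.7
position: [0.518, -0.3193, 0.0324]
ee_rot: [3.141, 0.078, 0.0]
force: [0.8, 0.2, -0.7]
width: 0.352
gripper_force: 0.0
```

Request:
play_rows:
  increments: "0 0 0 0 -1;0 0 0 0 -1;0 0 0 0 -1;0 0 0 0 -1;0 0 -0.2 0 -1"

```text
clock: 26.12
position: [0.5178, -0.3191, 0.034]
ee_rot: [-3.14, -0.078, 0.001]
force: [-0.2, 0.6, -1.4]
width: 0.235
gripper_force: 25.0
```

Request:
play_rows:
  increments: "-1.2 0 0 0 -1;-1.5 0 0 0 -1;-1.5 0 0 0 -1;-0.6 0 -2 0 -1;0 0 -3 0 -1"

```text
clock: 26.53
position: [0.4659, -0.3209, 0.0822]
ee_rot: [-3.138, -0.076, 0.01]
force: [1.4, -1.1, -0.4]
width: 0.235
gripper_force: 25.0
```

Request:
play_rows:
  increments: "0 0 -2.5 0 -1;0 0 0 0 -1;0 0 0 0 -1"

```text
clock: 26.78
position: [0.4709, -0.3222, 0.1108]
ee_rot: [3.139, 0.078, 0.004]
force: [-0.2, 0.1, -1.1]
width: 0.233
gripper_force: 25.0
```

Run:
```python
from h import *
held();o=arm.observe();print(o["width"],o["gripper_force"])
C=np.array([.598,.1679]);step([*(C-.0155*np.array([.9826,-.1857])),.11],-10.7)
```

```text
top: n 3638 x max 0.05454497940845243 tilt deg (+ = far end low) 2.9152869072011534 z at 0 -0.009617292958331657 y [-3.04623520e-04 -1.08879021e-05]
far end any 0.055225462114095056
0.23795177557911967 24.999875128269196
tcp [ 0.4701 -0.3217  0.1095] yaw 2.8 | tool shift cm [ 13.69 -48.63  -0.07] turn 13.5
```

Request:
play_rows:
  increments: "0 0 0 6.75 -1;0 0 0 6.75 -1;0 0 0 0 -1;0.11 -3.15 0 0 -1;0.11 -3.15 0 0 -1"

```text
clock: 27.25
position: [0.4828, -0.2611, 0.1081]
ee_rot: [3.127, -0.292, -0.003]
force: [0.4, 0.8, -0.8]
width: 0.235
gripper_force: 25.0
```

Request:
play_rows:
  increments: "0.11 -3.15 0 0 -1;0.11 -3.15 0 0 -1;0.11 -3.15 0 0 -1;0.11 -3.15 0 0 -1;0.11 -3.15 0 0 -1"

```text
clock: 27.67
position: [0.5179, -0.1047, 0.1083]
ee_rot: [3.129, -0.285, -0.003]
force: [-0.3, 0.3, 0.1]
width: 0.237
gripper_force: 25.0
```

Request:
play_rows:
  increments: "0.11 -3.15 0 0 -1;0.11 -3.15 0 0 -1;0.11 -3.15 0 0 -1;0.11 -3.15 0 0 -1;0.11 -3.15 0 0 -1"

```text
clock: 28.08
position: [0.5524, 0.0489, 0.1082]
ee_rot: [3.128, -0.285, -0.003]
force: [0.4, -0.1, -0.4]
width: 0.236
gripper_force: 25.0
```

Request:
play_rows:
  increments: "0.11 -3.15 0 0 -1;0.11 -3.15 0 0 -1;0.11 -3.15 0 0 -1;0.11 -3.15 0 0 -1;0 0 0 0 -1"

```text
clock: 28.5
position: [0.5801, 0.179, 0.1084]
ee_rot: [-3.125, 0.272, 0.001]
force: [-0.8, 1.5, -0.3]
width: 0.235
gripper_force: 25.0
```

Request:
play_rows:
  increments: "0 0 0 0 -1;0 0 0 0 -1"

```text
clock: 28.67
position: [0.5799, 0.1698, 0.1082]
ee_rot: [3.127, -0.287, -0.003]
force: [0.6, -1.2, -1.3]
width: 0.231
gripper_force: 25.0
```

Run:
```python
from h import *
held();o=arm.observe();print(o["width"],o["gripper_force"])
step([.5815,.1710,.0125],-10.7)
```

```text
top: n 3663 x max 0.053759637914773444 tilt deg (+ = far end low) 3.5713509855102252 z at 0 -0.008137615413442576 y [ 1.58812868e-03 -5.10838315e-05]
far end any 0.05398605844101311
0.23874949584683516 24.99978080391884
tcp [0.5801 0.169  0.1084] yaw -10.6 | tool shift cm [ 0.11 -0.24  9.59] turn 0.1
```

Request:
play_rows:
  increments: "0.1 -0.22 2 0 -1;0 0 3 0 -1;0 0 2 0 -1;0 0 0 0 -1;0 0 0 0 -1"
  grip_force: 12

```text
clock: 29.13
position: [0.5812, 0.1707, 0.0385]
ee_rot: [3.126, -0.293, -0.004]
force: [0.1, 0.5, 0.5]
width: 0.24
gripper_force: 12.0
```

Run:
```python
from h import *
step([.5815,.1710,.0120],-10.7)
```

```text
tcp [0.5812 0.1707 0.0385] yaw -10.7 | tool shift cm [ 0.03 -0.04  2.65] turn -0.0
```

Request:
play_rows:
  increments: "0 0 0.7 0 -1;0 0 0.7 0 -1;0 0 0.5 0 -1;0 0 0.4 0 -1;0 0 0.3 0 -1"

```text
clock: 29.55
position: [0.582, 0.1724, 0.013]
ee_rot: [3.128, -0.292, 0.0]
force: [-0.1, -0.5, -0.5]
width: 0.237
gripper_force: 12.0
```

Request:
play_rows:
  increments: "0 0 0 0 -1;0 0 0 0 -1;0 0 0 0 -0.35;0 0 0 0 -0.35;0 0 0 0 -0.35"

```text
clock: 29.97
position: [0.5821, 0.1725, 0.0135]
ee_rot: [-3.128, 0.292, -0.001]
force: [0.4, 0.1, 0.4]
width: 0.323
gripper_force: 0.0
```

Request:
play_rows:
  increments: "0 0 0 0 -0.35;0 0 -1 0 -0.35;0 0 -3 0 -0.35;0 0 -4 0 -0.5;0 0 -4 0 -1"

```text
clock: 30.38
position: [0.5811, 0.1722, 0.1347]
ee_rot: [3.127, -0.291, -0.003]
force: [0.9, 0.2, -0.1]
width: 0.223
gripper_force: 0.0
```

Request:
play_rows:
  increments: "-2 0 -2 0 -1;-2 0 0 0 -1;0 0 0 -6.7 -1;0 0 0 -6.7 -1;0 0 0 0 -1"

```text
clock: 30.8
position: [0.5425, 0.18, 0.1544]
ee_rot: [-3.14, -0.084, -0.002]
force: [-0.7, -1.1, -0.3]
width: 0.003
gripper_force: 0.0
```

Run:
```python
from h import *
step([.660,-.267,.15],2.7)
p=vision.get_image("wrist");P=pts(p)
for y0,y1 in((.19,.27),(.12,.19)):
    q=box(P,.54,.67,y0,y1,.0155,.026);print(rect(q));t=q-q.mean(0);print(np.linalg.svd(t,full_matrices=False)[2][2],q[:,2].mean())
```

```text
tcp [0.5425 0.18   0.1544] yaw 3.1 | tool shift cm [ 9.33 45.26  0.44] turn 0.4
(array([607.5, 219. ]), array([22.3, 66. ]), 79.3)
[ 7.30125678e-04  4.34061192e-03 -9.99990313e-01] 0.01887628272103815
(array([599.8, 169.2]), array([22.1, 65.9]), 78.9)
[ 2.71715037e-04 -5.51904412e-04  9.99999811e-01] 0.018835248869626765
```

Request:
play_rows:
  increments: "0 0 0 0.4 -1;0.65 3.01 0 0 -1;0.65 3.01 0 0 -1;0.65 3.01 0 0 -1;0.65 3.01 0 0 -1"
  grip_force: 30

```text
clock: 31.27
position: [0.5738, 0.0593, 0.1533]
ee_rot: [3.141, 0.058, -0.0]
force: [0.8, -0.0, -0.6]
width: 0.006
gripper_force: 0.0
```

Request:
play_rows:
  increments: "0.65 3.01 0 0 -1;0.65 3.01 0 0 -1;0.65 3.01 0 0 -1;0.65 3.01 0 0 -1;0.65 3.01 0 0 -1"

```text
clock: 31.68
position: [0.6124, -0.0901, 0.1532]
ee_rot: [3.141, 0.058, -0.0]
force: [0.4, 1.0, -0.1]
width: 0.005
gripper_force: 0.0
```

Request:
play_rows:
  increments: "0.65 3.01 0 0 -1;0.65 3.01 0 0 -1;0.65 3.01 0 0 -1;0.65 3.01 0 0 -1;0.65 3.01 0 0 -1"

```text
clock: 32.1
position: [0.6509, -0.2392, 0.1531]
ee_rot: [3.141, 0.058, -0.001]
force: [1.1, -0.4, 0.1]
width: -0.001
gripper_force: 0.0
```

Request:
play_rows:
  increments: "0.6 3.01 0 0 -1;0 0 0 0 -1;0 0 3 0 -1;0 0 3 0 -1;0 0 0 0 -1"

```text
clock: 32.52
position: [0.6542, -0.2664, 0.087]
ee_rot: [-3.138, -0.059, 0.014]
force: [-1.6, 0.9, -1.3]
width: 0.009
gripper_force: 0.0
```

Request:
play_rows:
  increments: "0 0 0 0 -1;0 0 0 0 -1"

```text
clock: 32.68
position: [0.6587, -0.2673, 0.0946]
ee_rot: [3.141, 0.062, 0.002]
force: [-0.2, -0.0, 1.3]
width: 0.006
gripper_force: 0.0
```

Run:
```python
from h import *
step([.661,-.267,.0545],2.7)
```

```text
tcp [ 0.6587 -0.2673  0.0946] yaw 2.3 | tool shift cm [ 0.22 -0.03  4.01] turn -0.4
```

Request:
play_rows:
  increments: "0.3 0 1.2 -0.4 -1;0 0 1.3 0 -1;0 0 1 0 -1;0 0 0.5 0 -1;0 0 0 0 -1"

```text
clock: 33.1
position: [0.6597, -0.2668, 0.0511]
ee_rot: [-3.14, -0.075, 0.005]
force: [0.1, 0.1, -1.1]
width: 0.004
gripper_force: 0.0
```

Request:
play_rows:
  increments: "0 0 0 0 -1;-0.8 0 0 0 -1;-1.2 0 0 0 -1;-1.2 0 0 0 -1;-1.2 0 0 0 -1"

```text
clock: 33.52
position: [0.618, -0.2689, 0.054]
ee_rot: [3.14, 0.076, 0.006]
force: [5.6, 0.3, -5.0]
width: 0.004
gripper_force: 3.1
```

Request:
play_rows:
  increments: "-1.2 0 0 0 -1;-1.1 0 0 0 -1;-0.5 0 0 0 -1;-0.2 0 0 0 -1;0 0 0 0 -1"

```text
clock: 33.93
position: [0.5917, -0.2702, 0.0548]
ee_rot: [3.14, 0.077, 0.016]
force: [15.0, 0.2, -10.8]
width: 0.003
gripper_force: 7.4
```

Request:
play_rows:
  increments: "0.9 0 0 0 -1;0 0 -2.5 0 -0.1;0 0 -3.5 0 -0.1;-2 0 -3 0 -0.1;-3 0 0 0 -0.1"

```text
clock: 34.35
position: [0.5512, -0.273, 0.15]
ee_rot: [3.137, 0.078, 0.018]
force: [0.8, -0.5, 0.7]
width: 0.247
gripper_force: 0.0
```

Request:
play_rows:
  increments: "-2.3 0 0 0 -0.1;0 0 0 0 -0.1;0 0 0 0 -0.1;0 0 0 0 -0.1"

```text
clock: 34.68
position: [0.5237, -0.2738, 0.1439]
ee_rot: [3.14, 0.075, 0.002]
force: [0.7, 0.4, -0.0]
width: 0.448
gripper_force: 0.0
```

Run:
```python
from h import *
p=vision.get_image("wrist");P=pts(p);save(p,"w9.png")
q=box(P,.45,.532,-.295,-.245,.037,.046);print(rect(q),q[:,0].min(),q[:,1].mean())
step([q[:,0].min()+.0155,q[:,1].mean(),.034],2.7);print(arm.observe()["width"])
```

```text
(array([ 517.3, -271.9]), array([29.4, 21.3]), 1.9) 0.5023193467726663 -0.2715807503678169
tcp [ 0.5241 -0.2736  0.1436] yaw 2.8 | tool shift cm [-0.63 -0.24 10.96] turn 0.1
0.4477014394177188
```

View pics/w9.png

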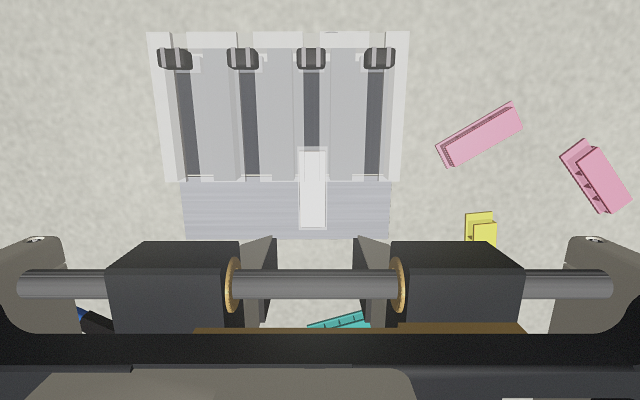

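The last slide (white top at (313,190)) is out on the ledge from bay 2, all other bays show dark, empty slots, and the tabs are back at rest. Next: grasp it.

Request:
play_rows:
  increments: "-0.6 -0.24 2.5 0 -0.1;0 0 3 0 -0.1;0 0 2.5 0 -0.1;0 0 1.2 0 -0.1;0 0 0 0 -0.1"
  grip_force: 25

```text
clock: 35.15
position: [0.516, -0.2705, 0.0483]
ee_rot: [-3.138, -0.076, 0.007]
force: [-0.9, -0.7, 0.5]
width: 0.451
gripper_force: 0.0
```

Request:
play_rows:
  increments: "0 0 0 0 -0.1;0 0 0 0 -0.1"

```text
clock: 35.32
position: [0.5184, -0.2719, 0.0524]
ee_rot: [3.14, 0.076, 0.003]
force: [-0.1, 0.3, 1.1]
width: 0.45
gripper_force: 0.0
```

Run:
```python
from h import *
step([.518,-.2717,.034],2.7)
```

```text
tcp [ 0.5184 -0.2719  0.0524] yaw 2.8 | tool shift cm [-0.04 -0.02  1.84] turn 0.1
```

Request:
play_rows:
  increments: "0 0 0.7 0 -0.1;0 0 0.7 0 -0.1;0 0 0.4 0 -0.1;0 0 0 0 -0.1;0 0 0 0 -0.1"

```text
clock: 35.73
position: [0.5168, -0.2716, 0.033]
ee_rot: [-3.14, -0.075, 0.001]
force: [-0.1, -1.2, 0.0]
width: 0.453
gripper_force: 0.0
```

Request:
play_rows:
  increments: "0 0 0 0 -1;0 0 0 0 -1;0 0 0 0 -1;0 0 0 0 -1;0 0 0 0 -1"

```text
clock: 36.15
position: [0.5172, -0.2718, 0.0334]
ee_rot: [3.14, 0.075, 0.001]
force: [-0.7, -0.3, 0.7]
width: 0.236
gripper_force: 25.0
```

Request:
play_rows:
  increments: "0 0 0 0 -1;0 0 -0.2 0 -1;-1.2 0 0 0 -1;-1.5 0 0 0 -1;-1.5 0 0 0 -1"

```text
clock: 36.57
position: [0.4748, -0.2735, 0.0353]
ee_rot: [-3.141, -0.076, -0.0]
force: [-0.0, -0.7, -0.8]
width: 0.234
gripper_force: 25.0
```

Request:
play_rows:
  increments: "-0.6 0 -2 0 -1;0 0 -3 0 -1;0 0 -2.5 0 -1;0 0 0 0 -1;0 0 0 0 -1"

```text
clock: 36.98
position: [0.4701, -0.2745, 0.1118]
ee_rot: [3.139, 0.075, 0.005]
force: [-0.1, 0.4, -0.7]
width: 0.232
gripper_force: 25.0
```

Run:
```python
from h import *
held();o=arm.observe();print(o["width"],o["gripper_force"])
C=np.array([.523,.2349]);step([*(C-.0155*np.array([.9826,-.1857])),.11],-10.7)
```

```text
top: n 3601 x max 0.05443444393456402 tilt deg (+ = far end low) 2.951042186559155 z at 0 -0.008458955456112936 y [-1.33086910e-03 -1.75586567e-06]
far end any 0.054907241801421855
0.236910775213585 24.99988004565239
tcp [ 0.4692 -0.2741  0.1105] yaw 2.7 | tool shift cm [ 6.300e+00 -5.095e+01  3.000e-02] turn 13.4
```

Request:
play_rows:
  increments: "0 0 0 6.7 -1;0 0 0 6.7 -1;0 0 0 0 -1;-0.38 -3.05 0 0 -1;-0.38 -3.05 0 0 -1"

```text
clock: 37.45
position: [0.472, -0.2134, 0.1091]
ee_rot: [3.128, -0.291, -0.003]
force: [0.4, 0.3, -0.9]
width: 0.239
gripper_force: 25.0
```

Request:
play_rows:
  increments: "-0.38 -3.05 0 0 -1;-0.38 -3.05 0 0 -1;-0.38 -3.05 0 0 -1;-0.38 -3.05 0 0 -1;-0.38 -3.05 0 0 -1"

```text
clock: 37.87
position: [0.4817, -0.0578, 0.1094]
ee_rot: [3.128, -0.285, -0.002]
force: [0.6, -0.8, -0.6]
width: 0.239
gripper_force: 25.0
```

Request:
play_rows:
  increments: "-0.38 -3.05 0 0 -1;-0.38 -3.05 0 0 -1;-0.38 -3.05 0 0 -1;-0.38 -3.05 0 0 -1;-0.38 -3.05 0 0 -1"

```text
clock: 38.28
position: [0.4912, 0.0955, 0.1093]
ee_rot: [3.128, -0.285, -0.002]
force: [1.2, 0.6, -0.1]
width: 0.237
gripper_force: 25.0
```

Request:
play_rows:
  increments: "-0.38 -3.05 0 0 -1;-0.38 -3.05 0 0 -1;-0.38 -3.05 0 0 -1;0 0 0 0 -1;0 0 0 0 -1"

```text
clock: 38.7
position: [0.4968, 0.1882, 0.1093]
ee_rot: [3.129, -0.28, -0.002]
force: [0.3, -1.0, -0.4]
width: 0.234
gripper_force: 25.0
```

Run:
```python
from h import *
held();o=arm.observe();print(o["width"],o["gripper_force"])
step([.4976,.1869,.0125],-10.7)
```

```text
top: n 3643 x max 0.053024654144436204 tilt deg (+ = far end low) 3.535550037122601 z at 0 -0.0073392039955534165 y [-3.18764293e-03  8.23538413e-05]
far end any 0.05343038270305049
0.23471451376129504 24.999788403511047
tcp [0.497  0.1861 0.1092] yaw -10.4 | tool shift cm [ 0.06 -0.1   9.67] turn 0.3
```

Request:
play_rows:
  increments: "0.06 -0.05 2 0.3 -1;0 0 3 0 -1;0 0 2 0 -1;0 0 0 0 -1;0 0 0 0 -1"
  grip_force: 15

```text
clock: 39.17
position: [0.4976, 0.1846, 0.0394]
ee_rot: [3.125, -0.3, -0.004]
force: [0.9, -0.5, 0.1]
width: 0.238
gripper_force: 15.0
```

Run:
```python
from h import *
step([.4976,.1869,.0125],-10.7)
```

```text
tcp [0.4976 0.1846 0.0394] yaw -11.0 | tool shift cm [-0.03 -0.23  2.69] turn -0.3
```

Request:
play_rows:
  increments: "0 -0.2 0.7 -0.2 -1;0 0 0.7 0 -1;0 0 0.5 0 -1;0 0 0.4 0 -1;0 0 0.35 0 -1"

```text
clock: 39.58
position: [0.4988, 0.1885, 0.0135]
ee_rot: [3.128, -0.294, 0.0]
force: [0.2, -1.0, -0.2]
width: 0.241
gripper_force: 15.0
```

Request:
play_rows:
  increments: "0 0 0 0 -1;0 0 0 0 -1;0 0 0 0 -0.35;0 0 0 0 -0.35;0 0 0 0 -0.35"

```text
clock: 40.0
position: [0.499, 0.1886, 0.014]
ee_rot: [-3.128, 0.295, -0.001]
force: [-0.8, -0.4, -0.0]
width: 0.32
gripper_force: 0.0
```

Request:
play_rows:
  increments: "0 0 0 0 -0.35;0 0 -1 0 -0.35;0 0 -3 0 -0.2;0 0 -4 0 -0.2;0 0 -4 0 -0.2"

```text
clock: 40.42
position: [0.4978, 0.1882, 0.1353]
ee_rot: [3.127, -0.294, -0.003]
force: [1.2, 0.5, -1.3]
width: 0.4
gripper_force: 0.0
```

Request:
play_rows:
  increments: "-2 -2 -2 0 -0.2;0 -3 -3 0 -0.2;0 -3 0 0 -0.2;0 0 0 0 -0.2;0 0 0 0 -0.2"

```text
clock: 40.83
position: [0.4936, 0.2722, 0.1842]
ee_rot: [-3.127, 0.29, -0.001]
force: [-0.3, -0.8, -1.0]
width: 0.402
gripper_force: 0.0
```

Run:
```python
from h import *
p=vision.get_image("wrist");P=pts(p);save(p,"w10.png")
for n,b in dict(a=(.54,.67,.19,.27),b=(.54,.67,.12,.19),c=(.46,.556,.145,.215)).items():
    q=box(P,*b,.0155,.026)
    if len(q)>20: print(n,rect(q),np.linalg.svd(q-q.mean(0),full_matrices=False)[2][2].round(3),q[:,2].mean())
p=vision.get_image("top");P2=pts(p)
for Q in(P,P2):print("lid",rect(box(Q,.4,.7,.28,.52,.018,.032)),"bar",rect(box(Q,.4,.7,.28,.52,.038,.06)))
q=box(P2,.46,.556,.145,.215,.0155,.026);print(rect(q))
step([.54,.399,.1],-10.5)
```

```text
a (array([589.2, 216.6]), array([104.9,  40.7]), 8.0) [ 0.002  0.002 -1.   ] 0.018851673079299636
b (array([585.6, 172.1]), array([22.5, 94.4]), 79.0) [0.001 0.008 1.   ] 0.018772630220409595
c (array([516.4, 185.1]), array([22.8, 65.6]), 79.3) [0.003 0.009 1.   ] 0.018713873287988462
lid (array([542.8, 398.3]), array([120.8, 183. ]), 79.5) bar (array([540.4, 398.1]), array([18.1, 59.4]), 79.3)
lid (array([540.8, 397.4]), array([124.7, 188.4]), 79.5) bar (array([0., 0.]), array([0., 0.]), 0.0)
(array([508.9, 183. ]), array([80.3, 36.6]), 3.1)
tcp [0.4936 0.2693 0.183 ] yaw -10.8 | tool shift cm [  2.14 -13.62   8.28] turn -0.3
```

View pics/w10.png

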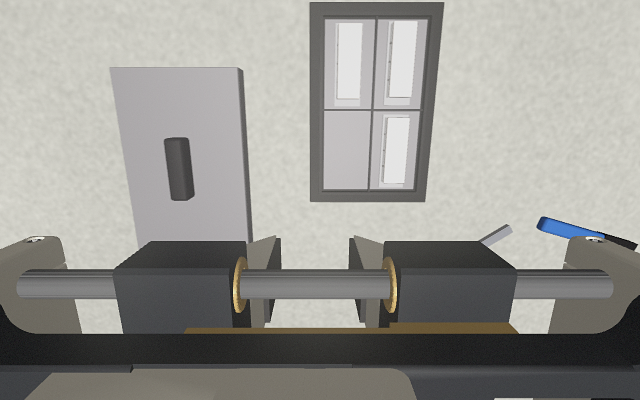

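All three slides lie flat in their own compartments, at (348,60), (402,60) and (395,150). The lid rests at (178,165), not moved. The whole tray shows here, so I'll refine its pose.

Run:
```python
from h import *
p=vision.get_image("wrist");P=pts(p);f=p["frame"].max(-1)
m=((f<135)&(abs(P[...,0]-.56)<.14)&(abs(P[...,1]-.2)<.1)&(P[...,2]<.02)).astype(np.uint8);m[236:]=0
n,l,st,_=cv2.connectedComponentsWithStats(m);k=1+st[1:,4].argmax();q=P[l==k];print(st[k],rect(q))
print("rim",rect(q[q[:,2]>.0065]),"base",rect(q[q[:,2]<.0055]))
step([.5404,.3981,.0285],-10.7)
```

```text
[ 304    1  136  202 9197] (array([560.7, 201.2]), array([128.2, 197.2]), 79.4)
rim (array([560.7, 201. ]), array([108.2, 175.9]), 79.2) base (array([560.7, 201.2]), array([128.2, 197.2]), 79.4)
tcp [0.4937 0.2688 0.1828] yaw -10.8 | tool shift cm [  2.17 -13.6   15.41] turn -0.1
```

Request:
play_rows:
  increments: "0.54 -3.4 0 0 -0.2;0.54 -3.4 0 0 -0.2;0.54 -3.4 0 0 -0.2;0.54 -3.4 0 0 -0.2;0 0 0 0 -0.2"
  grip_force: 40

```text
clock: 41.4
position: [0.5403, 0.4053, 0.1821]
ee_rot: [-3.125, 0.289, 0.002]
force: [-1.1, 0.4, 0.9]
width: 0.399
gripper_force: 0.0
```

Request:
play_rows:
  increments: "0 0 3 0 -0.2;0 0 3 0 -0.2;0 0 3 0 -0.2;0 0 0 0 -0.2;0 0 0 0 -0.2"

```text
clock: 41.82
position: [0.5399, 0.3978, 0.0918]
ee_rot: [3.124, -0.296, -0.004]
force: [0.4, 0.5, 0.4]
width: 0.399
gripper_force: 0.0
```

Run:
```python
from h import *
p=vision.get_image("wrist");P=pts(p)
print("lid",rect(box(P,.4,.7,.28,.52,.018,.032)),"bar",rect(box(P,.4,.7,.28,.52,.038,.06)))
step([.5404,.3981,.0285],-10.7);print(arm.observe()["joints"].round(2))
```

```text
lid (array([540. , 398.9]), array([120.5, 188.4]), 79.6) bar (array([540.6, 398.7]), array([17.9, 59.3]), 79.7)
tcp [0.541  0.3991 0.0938] yaw -10.8 | tool shift cm [-0.04  0.1   6.53] turn -0.1
[-0.56  0.65 -0.24  1.57  0.18  0.95 -2.62]
```

Request:
play_rows:
  increments: "0 0.05 2 0 -0.2;0 0 2 0 -0.2;0 0 1.5 0 -0.2;0 0 0.9 0 -0.2;0 0 0 0 -0.2"

```text
clock: 42.28
position: [0.5407, 0.399, 0.0292]
ee_rot: [3.127, -0.295, -0.0]
force: [-1.1, 0.0, 0.6]
width: 0.404
gripper_force: 0.0
```

Request:
play_rows:
  increments: "0 0 0 0 -0.2;0 0 0 0 -1;0 0 0 0 -1;0 0 0 0 -1;0 0 0 0 -1"

```text
clock: 42.7
position: [0.5409, 0.3995, 0.0301]
ee_rot: [-3.127, 0.295, -0.001]
force: [-0.3, -0.9, 5.6]
width: 0.192
gripper_force: 40.0
```

Request:
play_rows:
  increments: "0 0 0 0 -1;0 0 0 0 -1;0 0 0 0 -1;0 0 0 0 -1"

```text
clock: 43.03
position: [0.5409, 0.3995, 0.0301]
ee_rot: [-3.127, 0.294, -0.001]
force: [-1.5, -2.0, 6.5]
width: 0.189
gripper_force: 40.0
```

Run:
```python
from h import *
p=vision.get_image("wrist");P=pts(p)
print("lid",rect(box(P,.4,.7,.28,.52,.018,.032)))
p=vision.get_image("top");P=pts(p);print("lid top",rect(box(P,.4,.7,.28,.52,.018,.032)))
step([.5607,.2011,.1],-10.7);o=arm.observe();print(o["gripper_force"],o["width"])
```

```text
lid (array([561.7, 396.2]), array([121.1, 144.6]), 79.1)
lid top (array([540.5, 397.8]), array([121.7, 188. ]), 79.6)
tcp [0.5409 0.3995 0.0302] yaw -10.8 | tool shift cm [ 5.65 19.12 -6.99] turn -0.1
40.00049650669098 0.19458947565403203
```

Request:
play_rows:
  increments: "0 0 -0.5 0 -1;0 0 -1.5 0 -1;0 0 -2 0 -1;0 0 -2 0 -1;0 0 -1 0 -1"

```text
clock: 43.55
position: [0.5411, 0.4002, 0.1017]
ee_rot: [-3.126, 0.294, -0.003]
force: [1.1, 1.2, -0.5]
width: 0.194
gripper_force: 40.0
```

Request:
play_rows:
  increments: "0.71 2.39 0 0 -1;0.71 2.39 0 0 -1;0.71 2.39 0 0 -1;0.71 2.39 0 0 -1;0.71 2.39 0 0 -1"

```text
clock: 43.97
position: [0.5528, 0.2741, 0.0989]
ee_rot: [3.127, -0.294, -0.001]
force: [1.3, -0.3, -1.4]
width: 0.19
gripper_force: 40.0
```

Request:
play_rows:
  increments: "0.71 2.39 0 0 -1;0.71 2.39 0 0 -1;0.71 2.39 0 0 -1;0 0 0 0 -1;0 0 0 0 -1"

```text
clock: 44.38
position: [0.5609, 0.1987, 0.099]
ee_rot: [3.126, -0.3, -0.0]
force: [-0.5, 0.9, -1.4]
width: 0.192
gripper_force: 40.0
```

Request:
play_rows:
  increments: "0 0 0 0 -1;0 0 0 0 -1"

```text
clock: 44.55
position: [0.5602, 0.2024, 0.0992]
ee_rot: [-3.127, 0.292, 0.0]
force: [0.5, 0.1, -1.0]
width: 0.194
gripper_force: 40.0
```

Run:
```python
from h import *
o=arm.observe();print(o["gripper_force"],o["width"]);step([.561,.2013,.060],-10.7)
p=vision.get_image("wrist");P=pts(p);save(p,"w11.png");t,M=tcp();L=(P-t)@M
q=L[(L[...,2]>-.015)&(L[...,2]<.012)&(abs(L[...,1])<.075)&(abs(L[...,0])<.11)&(L[...,0]>.02)]
print(q[:,0].max(),np.percentile(q[:,1],[.5,99.5]),np.linalg.lstsq(np.c_[q[:,:2],np.ones(len(q))],q[:,2],rcond=None)[0])
```

```text
39.99412000179291 0.19374501199836794
tcp [0.5602 0.2024 0.0992] yaw -10.7 | tool shift cm [0.1  0.1  3.92] turn 0.0
0.09337362412597563 [-0.05925661  0.05878474] [0.03204973 0.0009459  0.00400242]
```

View pics/w11.png

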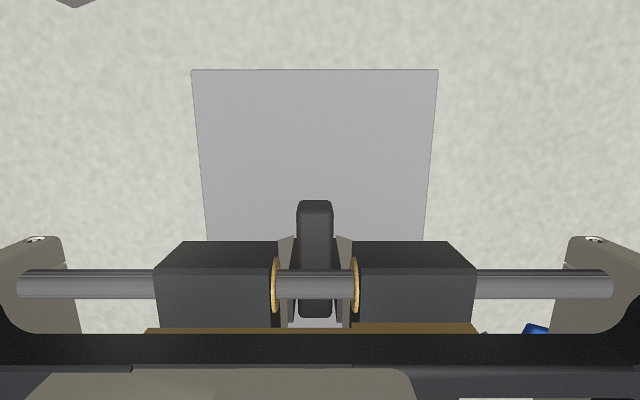

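The lid is held level and square, filling (190–440, 70–240), over the tray. Next: lower it in steps.

Request:
play_rows:
  increments: "0.1 0.1 1 0 -1;0 0 1.5 0 -1;0 0 1 0 -1;0 0 0 0 -1;0 0 0 0 -1"

```text
clock: 45.02
position: [0.5607, 0.1999, 0.0632]
ee_rot: [3.127, -0.293, -0.003]
force: [0.1, -0.4, -1.5]
width: 0.195
gripper_force: 40.0
```

Run:
```python
from h import *
o=arm.observe();print(o["gripper_force"],o["force"]);step([.561,.2013,.0341],-10.7)
```

```text
39.99414145946503 [ 0.11265478 -0.44307057 -1.50041943]
tcp [0.5607 0.1999 0.0632] yaw -10.7 | tool shift cm [ 0.01 -0.15  2.91] turn -0.0
```

Request:
play_rows:
  increments: "0 -0.12 0.6 0 -1;0 0 0.6 0 -1;0 0 0.5 0 -1;0 0 0.4 0 -1;0 0 0.4 0 -1"

```text
clock: 45.43
position: [0.5616, 0.2009, 0.0387]
ee_rot: [3.128, -0.295, -0.0]
force: [-0.3, 0.2, -1.8]
width: 0.197
gripper_force: 40.0
```

Request:
play_rows:
  increments: "0 0 0.3 0 -1;0 0 0.15 0 -1;0 0 0 0 -1"

```text
clock: 45.68
position: [0.5616, 0.2009, 0.0345]
ee_rot: [3.128, -0.295, -0.0]
force: [-0.1, 0.4, -0.5]
width: 0.192
gripper_force: 40.0
```

Run:
```python
from h import *
o=arm.observe();print(o["gripper_force"],o["force"]);step([.561,.2013,.0341],-10.7)
```

```text
39.994118213653564 [-0.07781171  0.4320162  -0.48457311]
tcp [0.5616 0.2009 0.0345] yaw -10.8 | tool shift cm [-0.06 -0.03  0.04] turn -0.1
```

Almost seated. I'll press lightly, release and retreat.

Request:
play_rows:
  increments: "0 0 0.1 0 -1;0 0 0.1 0 -1;0 0 0 0 -1;0 0 0 0 -0.2;0 0 0 0 -0.2"

```text
clock: 46.1
position: [0.562, 0.2011, 0.0332]
ee_rot: [-3.127, 0.295, -0.002]
force: [0.1, -1.0, -0.1]
width: 0.288
gripper_force: 0.0
```

Request:
play_rows:
  increments: "0 0 0 0 -0.2;0 0 0 0 -0.2;0 0 -1 0 -0.2;0 0 -3 0 -0.2;0 0 -4 0 -0.2"

```text
clock: 46.52
position: [0.5595, 0.2, 0.1114]
ee_rot: [3.125, -0.294, -0.008]
force: [0.7, -0.1, -0.2]
width: 0.402
gripper_force: 0.0
```

Request:
play_rows:
  increments: "0 0 -4 0 -0.2;-3 0 -3 0 -0.2;-3 0 0 0 -0.2;0 0 0 0 -0.2;0 0 0 0 -0.2"

```text
clock: 46.93
position: [0.5021, 0.2127, 0.1835]
ee_rot: [-3.127, 0.291, -0.002]
force: [0.8, 0.4, 0.9]
width: 0.399
gripper_force: 0.0
```

Run:
```python
from h import *
p=vision.get_image("wrist");P=pts(p);save(p,"w12.png")
q=box(P,.4,.7,.05,.35,.018,.036);print("lid",rect(q),q[:,2].mean(),np.linalg.svd(q-q.mean(0),full_matrices=False)[2][2].round(3))
print("bar",rect(box(P,.4,.7,.05,.35,.038,.06)))
a=np.radians(-10.7);ex=np.array([np.cos(a),np.sin(a)]);ey=np.array([-ex[1],ex[0]])
d=q[:,:2]-[.5607,.2011]
for s in(1,-1):
  for r in(1,-1):
    k=(d@ex*s>.05)&(d@ey*r>.02);print(s,r,k.sum(),np.median(q[k,2]) if k.any() else None)
p=vision.get_image("top");P=pts(p);q=box(P,.4,.7,.05,.35,.018,.036);print("top",rect(q),q[:,2].mean())
for x in("dock",):pass
```

```text
lid (array([561.1, 201.5]), array([120.3, 187. ]), 79.3) 0.027878912928477006 [ 0.001  0.001 -1.   ]
bar (array([561.3, 201. ]), array([17.4, 59.3]), 79.0)
1 1 2355 0.02792138193849547
1 -1 2303 0.027881159740125616
-1 1 1599 0.0278364689311843
-1 -1 1575 0.027804677923947863
top (array([561.5, 199.5]), array([121.7, 188.8]), 79.7) 0.02908885640167338
```

View pics/w12.png

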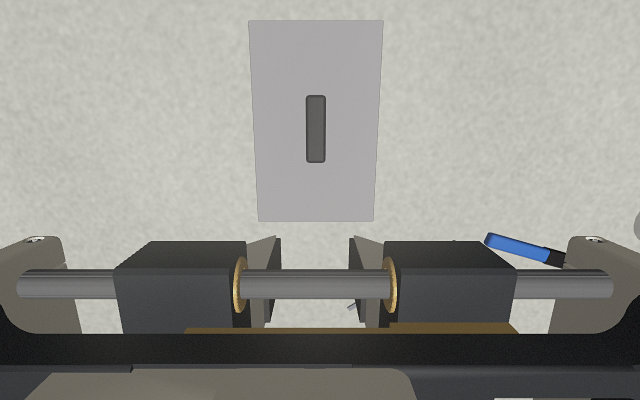

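The lid, at (315,120), covers the tray. Its top is level at 28–29 mm in all four corners (29 mm expected) and it is within 1 mm of the tray's centre, so I'm handing in.

```bash
python3 -c "
from cell import job;print(job.sign_off())"
```

```text
the job is handed in; nothing more can be done
None
```

The job is handed in: slides 1, 2 and 3 (bay 4 was empty) lie flat in their own tray compartments, the lid measures fully seated, and nothing else was touched; the sign-off returned no verdict.

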